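# Load and start the labware dryer

## Task

Put the two wet vessels from the sloping draining stands mouth-down on the dryer: the wide beaker over the stout peg and the narrow tube over the slim peg, each lowered (not dropped) until its rim rests flat on the steel deck. When both are in place, press the start button fully down and let it go. Leave everything else on the bench and on the dryer where it is.

Things in the scene. Friction and masses are not known exactly. Their poses are not given: they have to be found in the camera images.
- beaker: Wide white plastic beaker, a straight round cylinder closed at one end: 54 mm outside diameter, 85 mm long, wall 3 mm (48 mm bore), base 4 mm, about 70 g. Origin: centre of the outside of its closed base; its z axis runs along the beaker from base to mouth. It starts lying on beaker_stand, mouth towards the robot side and 30 degrees below level, closed base uppermost.
- beaker_mouth (a point): Centre of the beaker's open rim, 85 mm along z from beaker.
- tube: Narrow white plastic tube, a straight round cylinder closed at one end: 34 mm outside diameter, 120 mm long, wall 3 mm (28 mm bore), base 4 mm, about 60 g. Origin: centre of the outside of its closed base; z runs along the tube from base to mouth. It starts lying on tube_stand in the same way as the beaker.
- tube_mouth (a point): Centre of the tube's open rim, 120 mm along z from tube.
- beaker_stand: Fixed draining stand holding the beaker: white foot plate 120 x 60 x 8 mm carrying two parallel steel rods (6 mm thick, centres 22 mm apart, 90 mm long) that slope down 30 degrees towards its -x, from about 75 mm to 30 mm above the bench, the low ends bent up 16 mm as a stop for the rim. The vessel's sides are free. Origin: centre of the foot's underside, x towards the high end. The two stands are alike.
- tube_stand: The like stand that holds the tube.
- dryer: Fixed white bench dryer, 220 (x) x 340 (y) x 50 mm high, with a flat steel deck on top, 50 mm above the bench. Origin: centre of its underside; -x is its front, towards the robot. The stout and slim pegs stand upright on the deck, 125 mm apart in a row 20 mm in front of its middle, either way round; a third thin peg at the back holds the small cup.
- stout_peg: Fixed upright steel peg, 30 mm diameter, 55 mm high, last 8 mm tapered. Origin: centre of its foot, on the deck surface; z up. The tube does not go over it.
- slim_peg: Fixed upright steel peg, 14 mm diameter, 90 mm high, last 8 mm tapered. Origin: centre of its foot, on the deck surface; z up.
- start_top (a point): Centre of the top face of the dryer's round grey start button (28 mm across, in a black collar), on the deck near the dryer's -y end. It is pressed straight down.
- start (a joint): Start button travel in m: 0 out, 0.006 fully down (about 5 N). It springs back.
- small_cup: Bystander: white plastic cup, 42 mm wide, 65 mm high, already drying mouth-down on the back peg. Origin: centre of its closed base, which is now on top; leave it.
- dishes: Bystander: pair of stacked flat round dishes, 60 mm wide, 25 mm high, on the bench. Origin: centre of the underside.
- jar: Bystander: capped jar, 56 mm wide, 70 mm high, on the bench behind the stands. Origin: centre of the underside.
- bottle_a: Bystander: blue-capped bottle, 80 mm wide, 160 mm high, towards the far side. Origin: centre of the underside.
- tip_box: Bystander: blue and white box of tips, 70 x 120 x 53 mm, at the far side. Origin: centre of the underside.
- brush: Bystander: brush 200 mm long lying on the bench beyond the stands.
There are look-alikes about, which are no part of the job. Leave any pink look-alike of the tube alone.

How it is judged:
By the outcome, as a careful person would: the job done as asked, in the order asked, and still so for the second after the job is handed in, with the robot touching nothing.
It also fails if it takes over 70 s, if anything falls off the work surface, if the arm or the gripper's body presses on something with over 40 N, if the wrist force passes 120 N, or if a joint passes its speed limit or range.

## Robot

A 6-joint arm with a two-finger parallel gripper is mounted at the origin on the work surface. World frame = base frame: x ahead of the robot, y to its left, z up, the work surface at z = 0. Lengths are in m, angles in rad, forces in N, time in s.
With the tool pointing down it reaches from about 0.25 to 0.775 m from the base axis. Payload 8.9 kg.
Tool frame: the origin (TCP) lies at the very end of the fingers, on their centre line; the grasp point (between the pads) lies 19 mm behind it; z points along the fingers, y is the line along which they close (so a half turn about z gives the same grasp; the last joint's range is limited). The gripper opens to 85 mm and grips with 20 to 120 N. Pads are 22 mm wide; open, the fingers measure 114 mm over their backs; the gripper's body (76 mm by 85 mm) begins 54 mm behind the grasp point. The pads swing forward as they close: fully open they stand 13 mm farther back than shut.
Start: joints at [1.159, 0.291, -0.153, 1.127, 0, 1.431], TCP at [0.141, 0.506, 0.231] pointing down, gripper open.
Joint ranges: [-2.52, 2.52], [-0.91, 1.74], [-1.3, 1.37], [-1.96, 2.02], [-1.52, 1.47], [-3.14, 3.14]. Speed limits (rad/s): [2.22, 2.22, 2.79, 3.14, 3.14, 3.14].

## Interface

Orientations are given as [roll, pitch, yaw] about the fixed x, y, z axes, in that order (R = Rz(yaw) Ry(pitch) Rx(roll)).
In Python, from plant import bot gives the robot as it stands.
- The arm moves only by the tool drive_tool, never from a script. Its argument "steps" is a list of rows, each an object of numbers: "tx", "ty", "tz": the shift along the tool's x, y, z in mm; "wx", "wy", "wz": the turn, a rotation vector about the tool's x, y, z in degrees; "gripper": the gripper's target within -1 to 1 (fully open at 1, half-way at 0, shut at -1). In form: [{"tx": .., "ty": .., "tz": .., "wx": .., "wy": .., "wz": .., "gripper": ..}, ...]. A call has 1 to 10 rows; each row shifts and turns the commanded pose from where the row before left it, along the tool's axes as they then stand; what a row does not reach is not made up. A row lasts 1/12 s, in which the tool goes at most 41.7 mm and 7.16 degrees, less where a joint would pass 70% of its speed; a pose out of reach is approached as far as the arm can. A call with a gripper value outside its range is refused whole. The fingers move at their own pace and stop on an object; "force" is the grip in N (left out, the last holds). Time passes only in rows, so rows that do not move let the fingers close. It gives the time, the measured TCP pose, the force, the opening and the grip force at its end, in the units of the state.
- bot.sense(): the state, without advancing time (a new reading comes with each control period).
- bot.snapshot(name): name is "scene" or "top" or "wrist"; returns a dict with "img" (400x640x3 uint8, red, green, blue), "fovy" (degrees; the focal length in pixels is half the picture's height over the tangent of half this angle, whatever the lens; pixels are square), "cx", "cy" (the principal point, pixels), "dist" ([k1, k2, p1, p2, k3] as OpenCV has them; the pictures are not rectified), "position" and "rotation" of the camera in the world. Camera axes: x right, y down, z forward; pixel columns grow to the right and rows downward; lengths in m; the calibration is good to about 2 mm. A picture is of the moment at which its call begins. There is no depth.
- bot.job_done(): hands the job in; it is judged then, once.
The state is a dict: "time": time; "joints": joint angles; "joint_velocities": joint speeds; "effort": joint torques, N m; "eef_pos": TCP position; "tool_rot": TCP orientation; "contact_force": force on the tool from outside, world axes, zero at the start; "wrist_torque": the same for the moment, N m; "gripper_width": opening from 0.0 (shut) to 1.0 (fully open); "finger_force": force on a finger pad.
Only numpy, scipy, OpenCV 4.12 (cv2) and the standard library are available. Lean on these libraries where they do the work, as an engineer would, in place of code of your own. Each camera call takes 0.05 s, during which the arm holds its last target. There are 200 camera calls.

## Working session

There is one attempt and no reset: what is moved stays moved. The work goes in short steps, Python scripts to look and compute and a tool call to move; the robot and the scene stay as the last step left them, time stands still between calls to the robot, and variables do not carry over. Pictures are saved under pics/ and viewed, at most 10 in all, crops included, and the job is handed in when it is done.

Besides the shell and the picture viewer there is one more tool, called after "Emit:" as a command line: name --argument value ..., lists and objects as JSON in quotes. drive_tool: Moves the arm, as the interface text tells. Its arguments: {"type":"object","properties":{"steps":{"type":"array","items":{"type":"object","properties":{"tx":{"type":"number"},"ty":{"type":"number"},"tz":{"type":"number"},"wx":{"type":"number"},"wy":{"type":"number"},"wz":{"type":"number"},"gripper":{"type":"number"}}}},"force":{"type":"number"}},"required":["steps"]}

```bash
mkdir -p pics; cat > h.py <<'E'
import numpy as np, cv2, pickle
from scipy.spatial.transform import Rotation as R
def snap(bot,name,fn):
    s=bot.snapshot(name); pickle.dump(s,open(fn+'.pkl','wb')); cv2.imwrite('pics/'+fn+'.png',s['img'][:,:,::-1]); return s
def load(fn): return pickle.load(open(fn+'.pkl','rb'))
def K(s):
    f=200/np.tan(np.radians(s['fovy']/2)); return np.array([[f,0,s['cx']],[0,f,s['cy']],[0,0,1.]])
def rays(s,px):
    u=cv2.undistortPoints(np.array(px,float).reshape(-1,1,2),K(s),np.array(s['dist'],float)).reshape(-1,2)
    d=np.c_[u,np.ones(len(u))]@np.array(s['rotation']).T
    return np.array(s['position']),d/np.linalg.norm(d,axis=1)[:,None]
def plane(s,px,z):
    p,d=rays(s,px); return p+d*((z-p[2])/d[:,2])[:,None]
def tri(s1,a,s2,b):
    p,d=rays(s1,[a]);q,e=rays(s2,[b]);d=d[0];e=e[0]
    t=np.linalg.lstsq(np.c_[d,-e],q-p,rcond=None)[0]; A=p+t[0]*d;B=q+t[1]*e
    return (A+B)/2,np.linalg.norm(A-B)
def proj(s,P):
    Rm=np.array(s['rotation']); 
    c=(np.atleast_2d(P)-np.array(s['position']))@Rm
    return cv2.projectPoints(c,np.zeros(3),np.zeros(3),K(s),np.array(s['dist'],float))[0].reshape(-1,2)
E
python3 - <<'E'
from plant import bot
from h import *
for n in ("scene","top","wrist"):
    s=snap(bot,n,n+'0'); print(n,s['position'],s['fovy'],np.round(s['rotation'],2).tolist())
a=cv2.imread('pics/scene0.png');b=cv2.imread('pics/top0.png')
print(bot.sense())
E
```

```text
scene [1.34156889 0.34216937 0.65135464] 57.14783576138517 [-2.13, 0.01, 2.07]
top [ 0.42342002 -0.05069234  1.22051756] 51.167165067618335 [-3.0, -0.02, -1.59]
wrist [0.06224451 0.52701283 0.37348586] 66.60571768123107 [2.82, 0.0, 1.3]
{'time': 0.15, 'joints': array([ 1.15872341e+00,  2.91130040e-01, -1.53953008e-01,  1.12672213e+00,
       -5.00627234e-06,  1.43149339e+00]), 'joint_velocities': array([ 0.00102702, -0.00121668,  0.00026222,  0.00087507, -0.00194026,
        0.00078785]), 'effort': array([ 1.40453816e-03, -5.37372208e+01,  3.31519997e+01,  1.14888223e-02,
       -2.13701574e-04, -1.05058379e-05]), 'eef_pos': array([0.14129541, 0.50527207, 0.23087504]), 'tool_rot': array([-3.14059288e+00, -1.35124514e-04,  2.86882260e+00]), 'contact_force': array([-0.76116534, -0.32850713,  0.83053823]), 'wrist_torque': array([ 0.04090872, -0.03912171,  0.00710183]), 'finger_force': 0.0, 'gripper_width': 0.9972996245363559}
```

View pics/scene0.png

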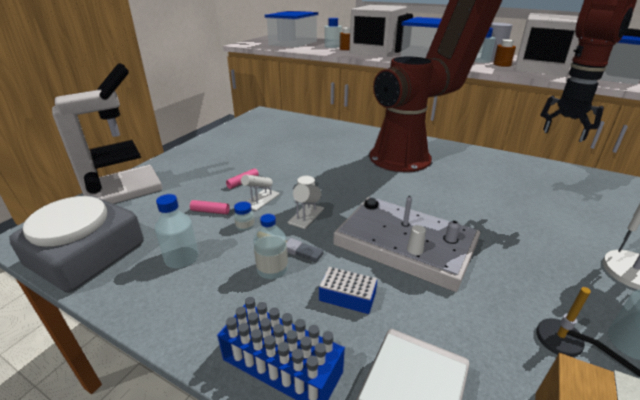

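View pics/top0.png

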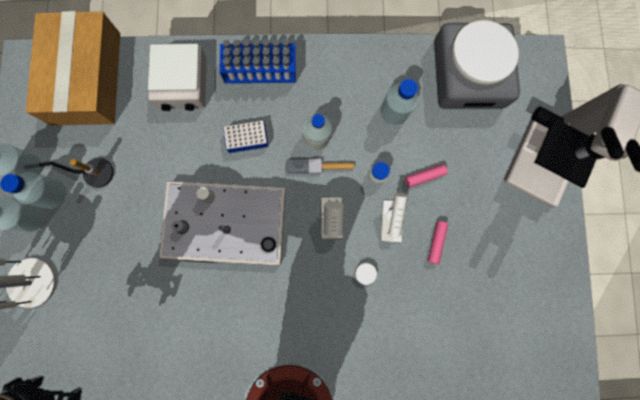

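The scene view shows the beaker at about (305,190), the tube at (258,183), two pink tubes at (210,207) and (242,178), and the dryer at (408,240). In the top view the tube and its stand are at (395,215), the shadowed beaker and stand at (332,217), dishes at (366,273), jar at (380,171), the pink tubes at (427,176) and (438,242), stout peg at (181,227), slim peg at (225,229), cup at (203,193) and button at (268,244).

Could be taken for the tube: pink (427,176), pink (438,242), white on stand (395,215), which I choose. Could be taken for the beaker: dishes (366,273), cup (203,193), jar (380,171), white on stand (332,217), which I choose. I'll check both in a close crop.

```bash
python3 - <<'E'
from h import *
a=cv2.imread('pics/scene0.png')[150:270,180:490]
b=cv2.imread('pics/top0.png')[160:280,150:460]
a=cv2.resize(a,(775,300),interpolation=cv2.INTER_CUBIC);b=cv2.resize(b,(775,300),interpolation=cv2.INTER_CUBIC)
cv2.imwrite('pics/crop1.png',cv2.convertScaleAbs(np.vstack([a,b]),alpha=1.4))
s=load('top0')
print(plane(s,[(290,400),(393,240),(332,237),(181,227),(225,229),(268,244)],0.05).round(3))
E
```

```text
Traceback (most recent call last):
  File "h.py", line 13, in plane
    p,d=rays(s,px); return p+d*((z-p[2])/d[:,2])[:,None]
        ~~~~^^^^^^
  File "h.py", line 11, in rays
    return np.array(s['position']),d/np.linalg.norm(d,axis=1)[:,None]
                                     ~~~~~~~~~~~~~~^^^^^^^^^^
numpy.exceptions.AxisError: axis 1 is out of bounds for array of dimension 1
```

View pics/crop1.png

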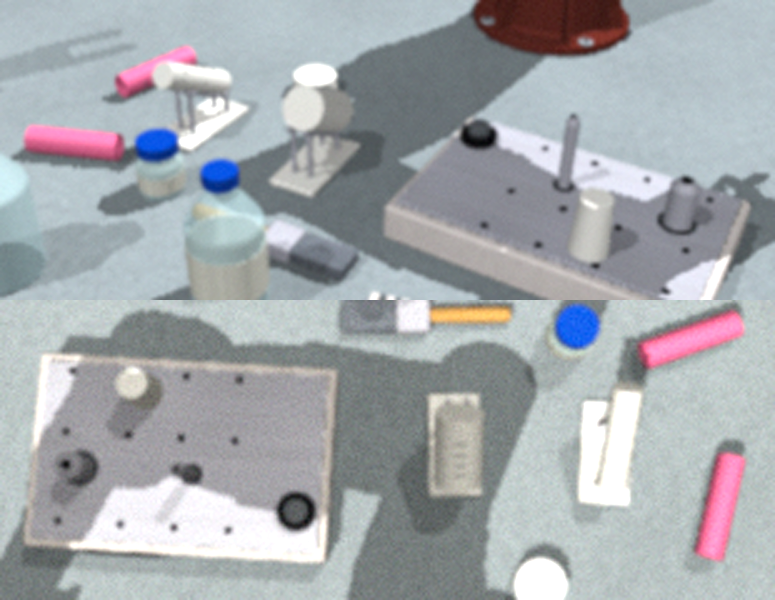

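The crop confirms the choices: white tube on its stand (base end uppermost and away from the robot) and white beaker on its stand. Both are white, on sloping rods, and the pink ones lie on the bench.

```bash
sed -i "s/np.array(s\['rotation'\])/R.from_euler('xyz',s['rotation']).as_matrix()/" h.py; python3 - <<'E'
from h import *
t=load('top0');s=load('scene0')
C=lambda x,y:(150+x/2.5-.3,160+(y-300)/2.5-.3)
S=lambda x,y:(180+x/2.5-.3,150+y/2.5-.3)
print('robot base',plane(t,[(290,400)],0.05).round(3))
for n,a,b in [('tube base top?',C(628,385),S(163,78)),('beaker base',C(458,402),S(304,108)),('stout top',C(66,464),S(686,184)),('slim top',C(178,468),S(572,119)),('button',C(296,510),S(479,130)),('dish',C(541,583),S(316,77))]:
    p,e=tri(t,a,s,b); print(n,p.round(4),round(e,4))
print('dryer corners',plane(t,[C(45,355),C(337,370),C(325,560),C(27,543)],0.05).round(4).tolist())
print('feet b',plane(t,[C(428,394),C(481,394),C(482,495),C(430,495)],0.008).round(4).tolist())
print('feet t',plane(t,[C(583,402),C(640,402),C(630,503),C(579,500)],0.008).round(4).tolist())
print('tubeaxis',plane(t,[C(628,385),C(613,485)],0.08).round(4).tolist())
print('beakaxis',plane(t,[C(458,402),C(458,490)],0.08).round(4).tolist())
print('stout/slim foot',plane(t,[C(83,467),C(190,473)],0.05).round(4).tolist())
E
```

```text
robot base [[ 0.044 -0.007  0.05 ]]
tube base top? [ 0.5891 -0.3145  0.1016] 0.0036
beaker base [ 0.5721 -0.1269  0.1033] 0.0068
stout top [0.5126 0.2922 0.1004] 0.0004
slim top [0.5039 0.1652 0.1363] 0.0014
button [0.4611 0.0496 0.0632] 0.0021
dish [ 0.3748 -0.2237  0.02  ] 0.0044
dryer corners [[0.6411, 0.3348, 0.05], [0.6193, 0.0029, 0.05], [0.4062, 0.0178, 0.05], [0.4294, 0.3486, 0.05]]
feet b [[0.5964, -0.1016, 0.008], [0.5956, -0.1639, 0.008], [0.4773, -0.1621, 0.008], [0.4782, -0.1017, 0.008]]
feet t [[0.5845, -0.284, 0.008], [0.5836, -0.3517, 0.008], [0.4652, -0.3345, 0.008], [0.4697, -0.2749, 0.008]]
tubeaxis [[0.5933, -0.3212, 0.08], [0.4827, -0.2997, 0.08]]
beakaxis [[0.5768, -0.1316, 0.08], [0.4799, -0.1294, 0.08]]
stout/slim foot [[0.5131, 0.2882, 0.05], [0.5048, 0.1682, 0.05]]
```

Emit:
drive_tool --steps '[{"wz":-5.2,"gripper":1},{"wz":-5.2},{"wz":-5.2},{"tx":-20,"ty":-22,"tz":-8},{"tx":-20,"ty":-22,"tz":-8},{"tx":-20,"ty":-22,"tz":-8},{"tx":-20,"ty":-22,"tz":-8},{"tx":-20,"ty":-22,"tz":-8},{"tx":-20,"ty":-22,"tz":-8},{"tx":-20,"ty":-22,"tz":-8}]'

```text
invalid input
```

Emit:
drive_tool --steps '[{"tx":-20,"ty":-25,"tz":-8},{"tx":-20,"ty":-25,"tz":-8},{"tx":-20,"ty":-25},{"tx":-20,"ty":-25},{"tx":-20,"ty":-25},{"tx":-20,"ty":-25},{"ty":-15},{},{},{}]'

```text
invalid input
```

```bash
python3 - <<'E'
from plant import bot
from h import *
s=snap(bot,'wrist','w1'); q=bot.sense(); print(q['eef_pos'],q['tool_rot'],q['joints'].round(2),s['position'])
E
```

```text
[0.14135884 0.50535319 0.23095344] [-3.14081016e+00 -8.80754418e-05  2.86878691e+00] [ 1.16  0.29 -0.15  1.13 -0.    1.43] [0.06225961 0.52704721 0.37355959]
```

Emit:
drive_tool --steps '[{"tx":-5,"ty":-30},{"tx":-5,"ty":-38},{"tx":-5,"ty":-38},{"tx":-5,"ty":-38},{"tx":-5,"ty":-38},{"tx":-5,"ty":-38},{"tx":-5,"ty":-38},{"tx":-5,"ty":-38},{"ty":-38},{"ty":-38}]'

```text
invalid input
```

Emit:
drive_tool --steps '[{"ty":-20},{},{},{}]'

```text
invalid input
```

```bash
python3 - <<'E'
from plant import bot
from h import *
s=snap(bot,'wrist','w2'); q=bot.sense(); print(q['eef_pos'],q['tool_rot'],q['joints'].round(2),s['position'])
a=cv2.imread('pics/w1.png');b=cv2.imread('pics/w2.png')
E
```

```text
[0.14135629 0.50541141 0.23103488] [-3.14098824e+00 -1.05734202e-04  2.86881533e+00] [ 1.16  0.29 -0.15  1.13  0.    1.43] [0.06227573 0.5270842  0.37364137]
```

View pics/w1.png

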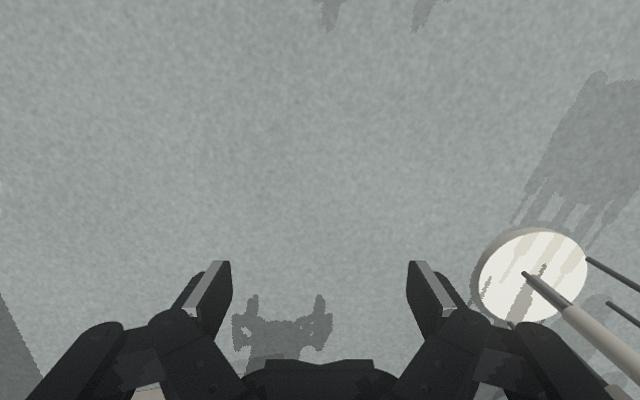

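View pics/w2.png

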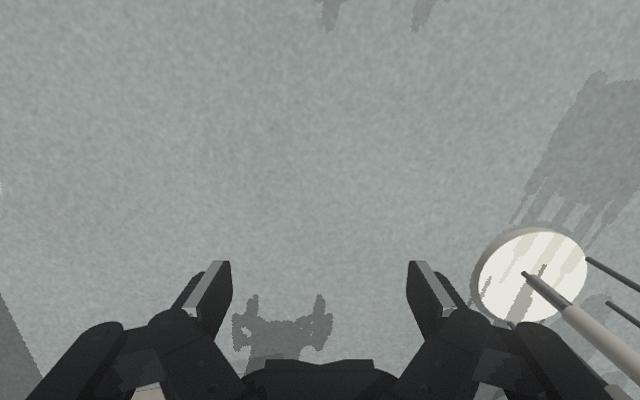

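The wrist view shows the fingers at the bottom (220,290)/(420,290), a look-alike ring stand at (530,275) and bare bench. The moves were refused because each row needs every field, so I'll resend them in full.

Emit:
drive_tool --steps '[{"tx":0,"ty":0,"tz":0,"wx":0,"wy":0,"wz":-5.2,"gripper":1},{"tx":0,"ty":0,"tz":0,"wx":0,"wy":0,"wz":-5.2,"gripper":1},{"tx":0,"ty":0,"tz":0,"wx":0,"wy":0,"wz":-5.2,"gripper":1},{"tx":-24,"ty":-20,"tz":-8,"wx":0,"wy":0,"wz":0,"gripper":1},{"tx":-24,"ty":-20,"tz":-8,"wx":0,"wy":0,"wz":0,"gripper":1},{"tx":-24,"ty":-20,"tz":-8,"wx":0,"wy":0,"wz":0,"gripper":1},{"tx":-24,"ty":-20,"tz":-8,"wx":0,"wy":0,"wz":0,"gripper":1},{"tx":-24,"ty":-20,"tz":-8,"wx":0,"wy":0,"wz":0,"gripper":1},{"tx":-24,"ty":-20,"tz":-8,"wx":0,"wy":0,"wz":0,"gripper":1},{"tx":-24,"ty":-20,"tz":-8,"wx":0,"wy":0,"wz":0,"gripper":1}]' --force 40

```text
time: 1.08
eef_pos: [0.3103, 0.3643, 0.2877]
tool_rot: [3.141, 0.0, 3.141]
contact_force: [-0.7, 0.0, -0.4]
gripper_width: 0.998
finger_force: 0.0
```

Emit:
drive_tool --steps '[{"tx":-24,"ty":-20,"tz":-8,"wx":0,"wy":0,"wz":0,"gripper":1},{"tx":-24,"ty":-20,"tz":-8,"wx":0,"wy":0,"wz":0,"gripper":1},{"tx":-24,"ty":-20,"tz":-8,"wx":0,"wy":0,"wz":0,"gripper":1},{"tx":-24,"ty":-20,"tz":0,"wx":0,"wy":0,"wz":0,"gripper":1},{"tx":-24,"ty":-20,"tz":0,"wx":0,"wy":0,"wz":0,"gripper":1},{"tx":-24,"ty":-20,"tz":0,"wx":0,"wy":0,"wz":0,"gripper":1},{"tx":-24,"ty":-20,"tz":0,"wx":0,"wy":0,"wz":0,"gripper":1},{"tx":0,"ty":0,"tz":0,"wx":0,"wy":0,"wz":0,"gripper":1},{"tx":0,"ty":0,"tz":0,"wx":0,"wy":0,"wz":0,"gripper":1}]'

```text
time: 1.83
eef_pos: [0.4781, 0.2243, 0.3108]
tool_rot: [-3.141, -0.001, 3.138]
contact_force: [0.1, 0.6, 1.0]
gripper_width: 0.998
finger_force: 0.0
```

```bash
python3 - <<'E'
from plant import bot
from h import *
s=snap(bot,'wrist','w1'); q=bot.sense(); print(q['time'],q['eef_pos'],q['tool_rot'],q['joints'].round(2),s['position'])
E
```

```text
1.8833 [0.47728244 0.22506507 0.31099174] [-3.14159252e+00 -8.96729611e-04  3.13974716e+00] [0.3  0.27 0.02 1.33 0.   0.3 ] [0.39611203 0.22427363 0.45354498]
```

Emit:
drive_tool --steps '[{"tx":0,"ty":-40,"tz":0,"wx":0,"wy":0,"wz":0,"gripper":1},{"tx":0,"ty":-40,"tz":0,"wx":0,"wy":0,"wz":0,"gripper":1},{"tx":0,"ty":-40,"tz":0,"wx":0,"wy":0,"wz":0,"gripper":1},{"tx":0,"ty":-40,"tz":0,"wx":0,"wy":0,"wz":0,"gripper":1},{"tx":0,"ty":-40,"tz":0,"wx":0,"wy":0,"wz":0,"gripper":1},{"tx":0,"ty":-40,"tz":0,"wx":0,"wy":0,"wz":0,"gripper":1},{"tx":0,"ty":-40,"tz":0,"wx":0,"wy":0,"wz":0,"gripper":1},{"tx":0,"ty":-40,"tz":0,"wx":0,"wy":0,"wz":0,"gripper":1},{"tx":0,"ty":-40,"tz":0,"wx":0,"wy":0,"wz":0,"gripper":1},{"tx":0,"ty":-40,"tz":0,"wx":0,"wy":0,"wz":0,"gripper":1}]'

```text
time: 2.72
eef_pos: [0.4766, -0.1752, 0.3117]
tool_rot: [-3.142, 0.001, -3.14]
contact_force: [1.1, -0.6, 0.3]
gripper_width: 1.0
finger_force: 0.0
```

Emit:
drive_tool --steps '[{"tx":0,"ty":-10,"tz":0,"wx":0,"wy":0,"wz":0,"gripper":1},{"tx":0,"ty":0,"tz":0,"wx":0,"wy":0,"wz":0,"gripper":1},{"tx":0,"ty":0,"tz":0,"wx":0,"wy":0,"wz":0,"gripper":1}]'

```text
time: 2.97
eef_pos: [0.4769, -0.1837, 0.3112]
tool_rot: [3.141, -0.0, 3.141]
contact_force: [0.1, 0.8, 0.6]
gripper_width: 1.002
finger_force: 0.0
```

```bash
python3 - <<'E'
from plant import bot
from h import *
s=snap(bot,'wrist','w2'); q=bot.sense(); print(q['time'],q['eef_pos'],q['tool_rot'],q['joints'].round(2),s['position'])
a=cv2.imread('pics/w1.png');b=cv2.imread('pics/w2.png')
cv2.imwrite('pics/w12.png',np.vstack([a[0:300],b[0:300]]))
E
```

```text
3.0167 [ 0.47698478 -0.18306301  0.31137674] [ 3.14085879e+00 -1.35250616e-04 -3.14115148e+00] [-0.51  0.23 -0.02  1.32  0.   -0.51] [ 0.39480694 -0.18405357  0.45394022]
```

View pics/w12.png

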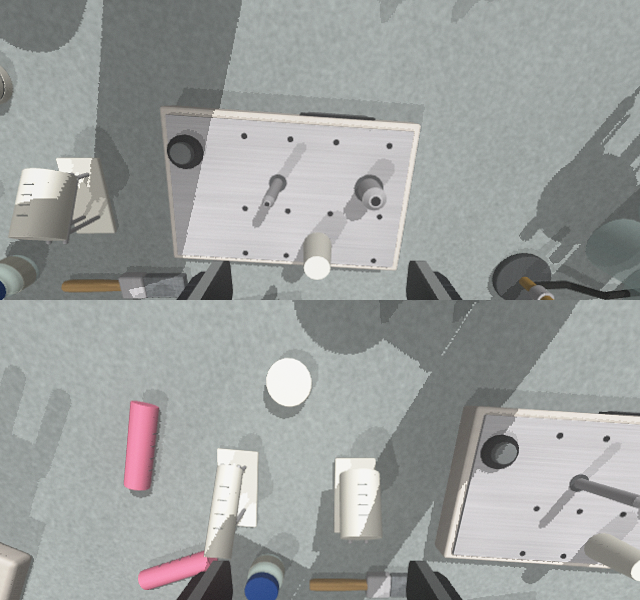

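```bash
python3 - <<'E'
from h import *
a=load('w1');b=load('w2')
P=lambda s,l,z:plane(s,l,z).round(4).tolist()
print('slim',P(a,[(267,204)],.14),P(a,[(279,182)],.05))
print('stout',P(a,[(375.5,200.5)],.105),P(a,[(367,188)],.05))
print('button',P(a,[(184,151)],.06))
print('dryer',P(a,[(162,109),(419,126),(396,269),(175,257)],.05))
print('tubefoot',P(b,[(217.5,150),(257,150),(256,227)],.008))
print('beakfoot',P(b,[(334.5,159),(374.5,158.5),(335,232)],.008))
print('tube axis m/b',P(b,[(229.5,165)],.05),P(b,[(218,257)],.106))
print('beak axis m/b',P(b,[(359,170)],.06),P(b,[(360,238)],.098))
E
```

```text
slim [[0.5027, 0.1672, 0.14]] [[0.5016, 0.169, 0.05]]
stout [[0.5105, 0.2917, 0.105]] [[0.5104, 0.2896, 0.05]]
button [[0.4576, 0.0501, 0.06]]
dryer [[0.4064, 0.0259, 0.05], [0.4278, 0.3525, 0.05], [0.637, 0.3391, 0.05], [0.6158, 0.0102, 0.05]]
tubefoot [[0.4636, -0.3319, 0.008], [0.4636, -0.2745, 0.008], [0.5853, -0.284, 0.008]]
beakfoot [[0.4768, -0.1611, 0.008], [0.4761, -0.1023, 0.008], [0.5941, -0.1585, 0.008]]
tube axis m/b [[0.4772, -0.3041, 0.05]] [[0.585, -0.3132, 0.106]]
beak axis m/b [[0.4818, -0.1313, 0.06]] [[0.5622, -0.1315, 0.098]]
```

Wrist views: slim peg top (267,204), stout peg top (375,200), button (184,152). In the second view the tube axis runs (230,165) to (218,257) and the beaker axis (359,170) to (360,238), with jar cap (263,285). Going for the beaker.

Emit:
drive_tool --steps '[{"tx":-28,"ty":26,"tz":0,"wx":0,"wy":0,"wz":0,"gripper":1},{"tx":-28,"ty":26,"tz":0,"wx":0,"wy":0,"wz":0,"gripper":1},{"tx":0,"ty":0,"tz":35,"wx":0,"wy":0,"wz":0,"gripper":1},{"tx":0,"ty":0,"tz":35,"wx":0,"wy":0,"wz":0,"gripper":1},{"tx":0,"ty":0,"tz":35,"wx":0,"wy":0,"wz":0,"gripper":1},{"tx":0,"ty":0,"tz":35,"wx":0,"wy":0,"wz":0,"gripper":1},{"tx":0,"ty":0,"tz":35,"wx":0,"wy":0,"wz":0,"gripper":1},{"tx":0,"ty":0,"tz":0,"wx":0,"wy":0,"wz":0,"gripper":1},{"tx":0,"ty":0,"tz":0,"wx":0,"wy":0,"wz":0,"gripper":1}]'

```text
time: 3.77
eef_pos: [0.532, -0.1305, 0.136]
tool_rot: [3.14, -0.003, -3.14]
contact_force: [-0.1, 0.1, 0.7]
gripper_width: 1.002
finger_force: 0.0
```

```bash
python3 - <<'E'
from plant import bot
from h import *
s=snap(bot,'wrist','w3'); q=bot.sense(); print(q['time'],q['eef_pos'],q['tool_rot'],q['joints'].round(2))
print(proj(s,[[.5586,-.1315,.098],[.485,-.1315,.056],[.5326,-.1315,.083]]).round(0).tolist())
print('jar',plane(load('w2'),[(263,280)],.07))
E
```

```text
3.8167 [ 0.53352332 -0.13141373  0.13771029] [ 3.14158706e+00  4.03701123e-04 -3.14035101e+00] [-0.37  0.41 -0.24  0.92  0.   -0.38]
[[318.0, 270.0], [318.0, 151.0], [318.0, 226.0]]
jar [[ 0.64215414 -0.26530575  0.07      ]]
```

View pics/w3.png

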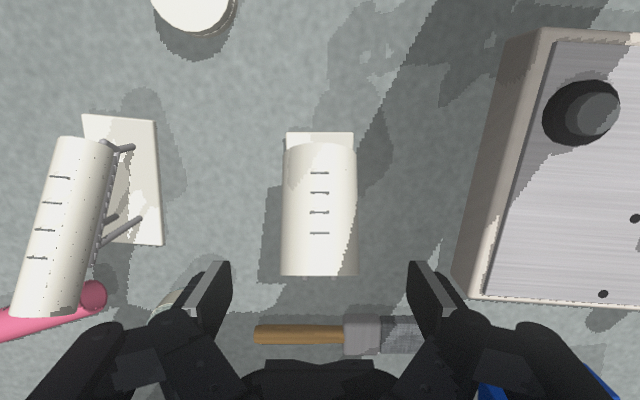

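The beaker is centred between the fingers at (319,210), with its base edge at row 275, as predicted. Descend and grip.

Emit:
drive_tool --steps '[{"tx":0,"ty":0,"tz":25,"wx":0,"wy":0,"wz":0,"gripper":1},{"tx":0,"ty":0,"tz":25,"wx":0,"wy":0,"wz":0,"gripper":1},{"tx":0,"ty":0,"tz":24,"wx":0,"wy":0,"wz":0,"gripper":1},{"tx":0,"ty":0,"tz":0,"wx":0,"wy":0,"wz":0,"gripper":1},{"tx":0,"ty":0,"tz":0,"wx":0,"wy":0,"wz":0,"gripper":0},{"tx":0,"ty":0,"tz":0,"wx":0,"wy":0,"wz":0,"gripper":-1},{"tx":0,"ty":0,"tz":0,"wx":0,"wy":0,"wz":0,"gripper":-1},{"tx":0,"ty":0,"tz":0,"wx":0,"wy":0,"wz":0,"gripper":-1},{"tx":0,"ty":0,"tz":0,"wx":0,"wy":0,"wz":0,"gripper":-1},{"tx":0,"ty":0,"tz":0,"wx":0,"wy":0,"wz":0,"gripper":-1}]' --force 40

```text
time: 4.65
eef_pos: [0.5348, -0.1329, 0.0649]
tool_rot: [-3.141, 0.004, 3.141]
contact_force: [-0.4, 2.8, 7.5]
gripper_width: 0.611
finger_force: 40.2
```

Emit:
drive_tool --steps '[{"tx":0,"ty":0,"tz":-10,"wx":0,"wy":0,"wz":0,"gripper":-1},{"tx":0,"ty":0,"tz":-30,"wx":0,"wy":0,"wz":0,"gripper":-1},{"tx":0,"ty":0,"tz":-35,"wx":0,"wy":0,"wz":0,"gripper":-1},{"tx":0,"ty":0,"tz":-35,"wx":0,"wy":0,"wz":0,"gripper":-1},{"tx":0,"ty":0,"tz":-35,"wx":0,"wy":0,"wz":0,"gripper":-1},{"tx":0,"ty":0,"tz":-35,"wx":0,"wy":0,"wz":0,"gripper":-1},{"tx":0,"ty":0,"tz":-35,"wx":0,"wy":0,"wz":0,"gripper":-1},{"tx":0,"ty":0,"tz":-35,"wx":0,"wy":0,"wz":0,"gripper":-1}]'

```text
time: 5.32
eef_pos: [0.5327, -0.1325, 0.3162]
tool_rot: [-3.141, 0.002, 3.141]
contact_force: [0.6, -1.1, -1.0]
gripper_width: 0.61
finger_force: 42.1
```

Emit:
drive_tool --steps '[{"tx":8,"ty":38,"tz":0,"wx":0,"wy":0,"wz":0,"gripper":-1},{"tx":8,"ty":38,"tz":0,"wx":0,"wy":0,"wz":0,"gripper":-1},{"tx":8,"ty":38,"tz":0,"wx":0,"wy":0,"wz":0,"gripper":-1},{"tx":8,"ty":38,"tz":0,"wx":0,"wy":0,"wz":0,"gripper":-1},{"tx":8,"ty":38,"tz":0,"wx":0,"wy":0,"wz":0,"gripper":-1},{"tx":8,"ty":38,"tz":0,"wx":0,"wy":0,"wz":0,"gripper":-1},{"tx":8,"ty":38,"tz":0,"wx":0,"wy":0,"wz":0,"gripper":-1},{"tx":8,"ty":38,"tz":0,"wx":0,"wy":0,"wz":0,"gripper":-1},{"tx":8,"ty":38,"tz":0,"wx":0,"wy":0,"wz":0,"gripper":-1},{"tx":8,"ty":38,"tz":0,"wx":0,"wy":0,"wz":0,"gripper":-1}]'

```text
time: 6.15
eef_pos: [0.4525, 0.2491, 0.3144]
tool_rot: [3.141, 0.002, 3.141]
contact_force: [1.7, 0.3, 0.2]
gripper_width: 0.61
finger_force: 42.2
```

Emit:
drive_tool --steps '[{"tx":0,"ty":0,"tz":0,"wx":0,"wy":0,"wz":-6,"gripper":-1},{"tx":0,"ty":0,"tz":0,"wx":0,"wy":0,"wz":-6,"gripper":-1},{"tx":0,"ty":0,"tz":0,"wx":0,"wy":0,"wz":-6,"gripper":-1},{"tx":0,"ty":0,"tz":0,"wx":0,"wy":0,"wz":-6,"gripper":-1},{"tx":0,"ty":0,"tz":0,"wx":0,"wy":0,"wz":-6,"gripper":-1}]'

```text
time: 6.57
eef_pos: [0.4531, 0.2475, 0.3141]
tool_rot: [-3.141, 0.002, -2.613]
contact_force: [-0.8, -0.4, -1.1]
gripper_width: 0.61
finger_force: 42.3
```

Emit:
drive_tool --steps '[{"tx":0,"ty":0,"tz":0,"wx":0,"wy":-6,"wz":0,"gripper":-1},{"tx":0,"ty":0,"tz":0,"wx":0,"wy":-6,"wz":0,"gripper":-1},{"tx":0,"ty":0,"tz":0,"wx":0,"wy":-6,"wz":0,"gripper":-1},{"tx":0,"ty":0,"tz":0,"wx":0,"wy":-6,"wz":0,"gripper":-1},{"tx":0,"ty":0,"tz":0,"wx":0,"wy":-6,"wz":0,"gripper":-1},{"tx":0,"ty":0,"tz":0,"wx":0,"wy":-6,"wz":0,"gripper":-1},{"tx":0,"ty":0,"tz":0,"wx":0,"wy":-6,"wz":0,"gripper":-1},{"tx":0,"ty":0,"tz":0,"wx":0,"wy":-6,"wz":0,"gripper":-1},{"tx":0,"ty":0,"tz":0,"wx":0,"wy":-6,"wz":0,"gripper":-1},{"tx":0,"ty":0,"tz":0,"wx":0,"wy":-6,"wz":0,"gripper":-1}]'

```text
time: 7.4
eef_pos: [0.453, 0.2474, 0.314]
tool_rot: [-3.14, 1.035, -2.617]
contact_force: [1.9, 0.8, -1.0]
gripper_width: 0.609
finger_force: 42.2
```

```bash
cat >> h.py <<'E'
def state(bot,G=None,off=19):
    """print pose; if G: world grasp-point target -> tool shift mm"""
    q=bot.sense(); M=R.from_euler('xyz',q['tool_rot']).as_matrix(); g=q['eef_pos']-off/1000*M[:,2]
    print('t',round(q['time'],2),'tcp',q['eef_pos'].round(4),'grasp',g.round(4),'F',q['contact_force'].round(1),'w',round(q['gripper_width'],3),'j',q['joints'].round(2))
    print('tool axes cols',M.round(3).tolist())
    if G is not None: print('shift mm',((np.array(G)-g)@M*1000).round(1))
    return q,M,g
E
python3 - <<'E'
from plant import bot
from h import *
state(bot,[.5105,.291,.19])
s=snap(bot,'scene','s1'); snap(bot,'wrist','w4')
E
```

```text
t 7.4 tcp [0.453  0.2474 0.314 ] grasp [0.4388 0.2392 0.3237] F [ 1.9  0.8 -1. ] w 0.609 j [ 0.16 -0.39 -1.16 -0.21  0.31 -0.19]
tool axes cols [[-0.442, -0.499, 0.745], [-0.256, 0.866, 0.429], [-0.86, -0.001, -0.511]]
shift mm [ 70.1   9.2 143.9]
```

```bash
python3 - <<'E'
from h import *
s=load('s1'); a=s['img']; 
g=np.array([.4388,.2392,.3237]); b=g+[0,0,.03]; m=g-[0,0,.055]
print('pred base,mouth',proj(s,[b,m]).round(1).tolist())
p=proj(s,[b,m]).mean(0).astype(int)
x0,y0=p[0]-50,p[1]-60
c=a[y0:y0+120,x0:x0+100]
h=cv2.cvtColor(c,cv2.COLOR_RGB2HSV)
m=((h[...,1]<45)&(h[...,2]>150)).astype(np.uint8)
n,l,st,ce=cv2.connectedComponentsWithStats(m)
for i in range(1,n):
    if st[i,4]>100: print((st[i]+[x0,y0,0,0,0]).tolist(),ce[i]+[x0,y0],cv2.minAreaRect(np.argwhere(l==i)[:,::-1].astype(np.float32)))
cv2.imwrite('pics/c2.png',np.hstack([cv2.resize(c[:,:,::-1],(400,480),interpolation=cv2.INTER_CUBIC),cv2.resize(load('w4')['img'][:,80:560,::-1],(400,333))[:, :] if 0 else cv2.copyMakeBorder(cv2.resize(load('w4')['img'][:,120:520,::-1],(400,400)),0,80,0,0,cv2.BORDER_CONSTANT)]))
E
```

```text
pred base,mouth [[457.8, 115.2], [451.2, 147.8]]
[446, 112, 24, 9, 154] [457.87662338 115.53246753] ((53.5, 45.0), (8.0, 23.0), 90.0)
```

View pics/c2.png

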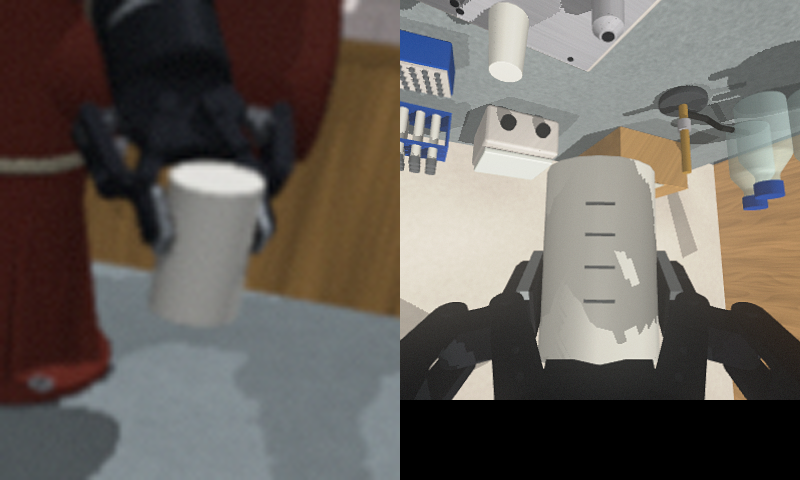

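The base top centre at (458,115) matches the prediction, and the beaker hangs upright in the pads. Moving over the stout peg.

Emit:
drive_tool --steps '[{"tx":11.7,"ty":1.5,"tz":24,"wx":0,"wy":0,"wz":0,"gripper":-1},{"tx":11.7,"ty":1.5,"tz":24,"wx":0,"wy":0,"wz":0,"gripper":-1},{"tx":11.7,"ty":1.5,"tz":24,"wx":0,"wy":0,"wz":0,"gripper":-1},{"tx":11.7,"ty":1.5,"tz":24,"wx":0,"wy":0,"wz":0,"gripper":-1},{"tx":11.7,"ty":1.5,"tz":24,"wx":0,"wy":0,"wz":0,"gripper":-1},{"tx":11.7,"ty":1.5,"tz":24,"wx":0,"wy":-0.7,"wz":0,"gripper":-1},{"tx":0,"ty":0,"tz":0,"wx":0,"wy":0,"wz":0,"gripper":-1},{"tx":0,"ty":0,"tz":0,"wx":0,"wy":0,"wz":0,"gripper":-1},{"tx":0,"ty":0,"tz":0,"wx":0,"wy":0,"wz":0,"gripper":-1}]'

```text
time: 8.25
eef_pos: [0.5261, 0.2993, 0.1779]
tool_rot: [3.141, 1.039, -2.619]
contact_force: [-0.1, 0.1, 0.3]
gripper_width: 0.609
finger_force: 42.2
```

```bash
python3 - <<'E'
from plant import bot
from h import *
q,M,g=state(bot,[.5105,.291,.105])
s=snap(bot,'scene','s2');t=snap(bot,'top','t2')
# beaker base face centroid in scene & top; peg
for n,I in (('scene',s),('top',t)):
    p=proj(I,[g+[0,0,.03],g-[0,0,.055]]);print(n,p.round(1).tolist())
    x,y=p[0].astype(int); c=I['img'][y-20:y+20,x-25:x+25]; h=cv2.cvtColor(c,cv2.COLOR_RGB2HSV)
    m=((h[...,1]<45)&(h[...,2]>165)).astype(np.uint8)
    k,l,st,ce=cv2.connectedComponentsWithStats(m)
    print([( (ce[i]+[x-25,y-20]).round(1).tolist(),st[i].tolist()) for i in range(1,k) if st[i,4]>60])
E
```

```text
t 8.25 tcp [0.5261 0.2993 0.1779] grasp [0.5119 0.2911 0.1875] F [-0.1  0.1  0.3] w 0.609 j [ 0.29  0.28 -1.25 -0.99  0.2  -0.12]
tool axes cols [[-0.44, -0.5, 0.747], [-0.253, 0.866, 0.431], [-0.862, 0.0, -0.507]]
shift mm [71.7  0.6 40.8]
scene [[463.3, 183.2], [456.2, 212.6]]
[([463.1, 183.5], [14, 15, 23, 12, 214])]
top [[161.7, 221.9], [172.7, 224.7]]
[([166.1, 216.4], [14, 0, 36, 39, 681])]
```

```bash
cat > kin.py <<'E'
import numpy as np
from scipy.optimize import least_squares
from scipy.spatial.transform import Rotation as R
Ry=lambda a:R.from_euler('y',a).as_matrix(); Rz=lambda a:R.from_euler('z',a).as_matrix()
D=[([1.1587,.2911,-.15395,1.1267,0,1.43],[.1413,.5053,.2309]),([.3,.27,.02,1.33,0,.3],[.4773,.2251,.311]),([-.51,.23,-.02,1.32,0,-.51],[.477,-.1831,.3114]),
([-.37,.41,-.24,.92,0,-.38],[.5335,-.1314,.1377]),([.16,-.39,-1.16,-.21,.31,-.19],[.453,.2474,.314]),([.29,.28,-1.25,-.99,.2,-.12],[.5261,.2993,.1779])]
def fk(p,q):
    h,x0,l1x,l1z,l2x,l2z,a,b=p
    v=Ry(q[1]-q[2]+q[3])@(np.array([a,0,0])+Rz(q[4])@[b,0,0])
    v=v+Ry(q[1])@[l1x,0,l1z]+Ry(q[1]-q[2])@[l2x,0,l2z]+[x0,0,h]
    return Rz(q[0])@v
def fit(): return least_squares(lambda p:np.concatenate([fk(p,q)-t for q,t in D]+[1e-3*(p-P0)]),P0)
P0=np.array([.2,0,0,.3,.3,0,.05,.2])
def dirn(q): return Rz(q[0])@Ry(q[1]-q[2]+q[3])@Rz(q[4])@[1,0,0]
def ik(p,t,d,q0):
    s=least_squares(lambda q:np.concatenate([(fk(p,q)-t)*5,dirn(q)-d]),q0[:5]); return s.x,s.cost
E
python3 - <<'E'
from kin import *
s=fit(); p=s.x; print(p.round(3),np.abs(s.fun).max())
for tilt in (30,40,50):
  for hd in (10,30):
    for z in (.19,.15,.105):
        c,e=np.radians(tilt),np.radians(hd); d=np.array([np.cos(c)*np.cos(e),np.cos(c)*np.sin(e),-np.sin(c)])
        for G in ([.5105,.291],[.502,.168]):
            q,co=ik(p,np.array(G+[z])+.019*d,d,D[-1][0]); print(tilt,hd,z,G[1],q.round(2),round(co,6))
E
```

```text
[ 0.304  0.012 -0.014  0.499  0.389  0.064 -0.154  0.6  ] 0.07131438033791906
30 10 0.19 0.291 [ 1.5   0.57 -1.18 -0.57 -1.  ] 0.0
30 10 0.19 0.168 [ 1.5   0.76 -1.52 -1.11 -1.  ] 0.0
30 10 0.15 0.291 [ 1.5   0.73 -1.18 -0.74 -1.  ] 0.0
30 10 0.15 0.168 [ 1.5   1.1  -1.53 -1.46 -1.  ] 0.0
30 10 0.105 0.291 [ 1.5   0.9  -1.17 -0.9  -1.  ] 0.0
30 10 0.105 0.168 [ 1.5   1.35 -1.5  -1.69 -1.  ] 0.0
30 30 0.19 0.291 [ 0.49  0.27 -1.24 -0.99  0.03] 0.0
30 30 0.19 0.168 [-0.9   0.82 -1.52 -1.    1.03] 0.0
30 30 0.15 0.291 [ 0.49  0.46 -1.28 -1.22  0.03] 0.0
30 30 0.15 0.168 [-0.9   1.13 -1.52 -1.33  1.03] 0.0
30 30 0.105 0.291 [ 0.49  0.68 -1.3  -1.46  0.03] 0.0
30 30 0.105 0.168 [-0.9   1.37 -1.48 -1.52  1.03] 0.0
40 10 0.19 0.291 [ 1.25  0.28 -1.02 -0.25 -0.74] 0.0
40 10 0.19 0.168 [ 0.96  0.09 -1.21 -0.42 -0.57] 0.0
40 10 0.15 0.291 [ 1.25  0.4  -1.06 -0.41 -0.74] 0.0
40 10 0.15 0.168 [ 0.96  0.26 -1.26 -0.65 -0.57] 0.0
40 10 0.105 0.291 [ 1.25  0.55 -1.08 -0.58 -0.74] 0.0
40 10 0.105 0.168 [ 0.96  0.47 -1.3  -0.91 -0.57] 0.0
40 30 0.19 0.291 [ 0.5   0.12 -1.07 -0.49  0.02] 0.0
40 30 0.1
[... 197 characters left out ...]
2] 0.0
40 30 0.105 0.168 [-0.44  0.52 -1.3  -0.85  0.68] 0.0
50 10 0.19 0.291 [ 1.01  0.17 -0.85  0.04 -0.5 ] 0.0
50 10 0.19 0.168 [ 0.66 -0.   -1.   -0.06 -0.3 ] 0.0
50 10 0.15 0.291 [ 1.01  0.26 -0.89 -0.09 -0.5 ] 0.0
50 10 0.15 0.168 [ 0.66  0.1  -1.06 -0.23 -0.3 ] 0.0
50 10 0.105 0.291 [ 1.01  0.37 -0.94 -0.25 -0.5 ] 0.0
50 10 0.105 0.168 [ 0.66  0.24 -1.12 -0.42 -0.3 ] 0.0
50 30 0.19 0.291 [ 0.51  0.09 -0.89 -0.1   0.01] 0.0
50 30 0.19 0.168 [-0.11  0.01 -1.   -0.04  0.39] 0.0
50 30 0.15 0.291 [ 0.51  0.17 -0.94 -0.24  0.01] 0.0
50 30 0.15 0.168 [-0.11  0.12 -1.06 -0.2   0.39] 0.0
50 30 0.105 0.291 [ 0.51  0.29 -0.99 -0.41  0.01] 0.0
50 30 0.105 0.168 [-0.11  0.26 -1.11 -0.39  0.39] 0.0
```

```bash
sed -i 's/h,x0,l1x,l1z,l2x,l2z,a,b=p/h,x0,l1x,l1z,l2x,l2z,a,b,y0=p/; s/\[x0,0,h\]/[x0,y0,h]/; s/.05,.2\])/.05,.2,.07])/' kin.py
python3 - <<'E'
from kin import *
s=fit(); p=s.x; print(p.round(3),np.abs(s.fun).max())
for tilt in (30,40,50):
  for hd in (10,20,30):
    for z in (.19,.15,.105):
        c,e=np.radians(tilt),np.radians(hd); d=np.array([np.cos(c)*np.cos(e),np.cos(c)*np.sin(e),-np.sin(c)])
        print(tilt,hd,z,end=' ')
        for G in ([.5105,.291],[.502,.168]):
            q,co=ik(p,np.array(G+[z])+.019*d,d,D[-1][0]); print(q.round(2),round(co,6),end=' ')
        print()
E
```

```text
[ 0.297  0.004 -0.002  0.506  0.385  0.061  0.114  0.325  0.073] 0.002632747829581561
30 10 0.19 [ 0.57  0.29 -1.18 -0.92 -0.34] 0.0 [ 0.2   0.24 -1.39 -1.11 -0.02] 0.0 
30 10 0.15 [ 0.57  0.45 -1.22 -1.11 -0.34] 0.0 [ 0.2   0.5  -1.44 -1.42 -0.02] 0.0 
30 10 0.105 [ 0.57  0.64 -1.24 -1.32 -0.34] 0.0 [ 0.2   0.82 -1.48 -1.78 -0.02] 0.0 
30 20 0.19 [ 0.43  0.29 -1.24 -1.   -0.07] 0.0 [ 0.02  0.23 -1.39 -1.07  0.28] 0.0 
30 20 0.15 [ 0.43  0.46 -1.28 -1.22 -0.07] 0.0 [ 0.02  0.49 -1.45 -1.4   0.28] 0.0 
30 20 0.105 [ 0.43  0.67 -1.3  -1.45 -0.07] 0.0 [ 0.02  0.82 -1.49 -1.77  0.28] 0.0 
30 30 0.19 [ 0.29  0.28 -1.25 -0.99  0.2 ] 0.0 [-0.14  0.19 -1.34 -0.91  0.56] 0.0 
30 30 0.15 [ 0.29  0.46 -1.29 -1.22  0.2 ] 0.0 [-0.14  0.42 -1.4  -1.19  0.56] 0.0 
30 30 0.105 [ 0.29  0.68 -1.32 -1.46  0.2 ] 0.0 [-0.14  0.71 -1.44 -1.52  0.56] 0.0 
40 10 0.19 [ 0.54  0.16 -1.02 -0.45 -0.27] 0.0 [ 0.19  0.03 -1.2  -0.53 -0.02] 0.0 
40 10 0.15 [ 0.54  0.27 -1.07 -0.61 -0.27] 0.0 [ 0.19  0.18 -1.26 -0.74 -0.02] 0.0 
40 10 0.105 [ 0.54  0.42 -1.11 -0.8  -0.27] 0.0 [ 0.19  0.39 -1.31 -1.01 -0.02] 0.0 
40
[... 561 characters left out ...]
01 -1.01 -0.12 -0.01] 0.0 
50 10 0.15 [ 0.5   0.21 -0.91 -0.21 -0.21] 0.0 [ 0.19  0.09 -1.07 -0.29 -0.01] 0.0 
50 10 0.105 [ 0.5   0.31 -0.95 -0.37 -0.21] 0.0 [ 0.19  0.22 -1.13 -0.48 -0.01] 0.0 
50 20 0.19 [ 0.42  0.1  -0.89 -0.11 -0.04] 0.0 [ 0.09 -0.02 -1.01 -0.1   0.17] 0.0 
50 20 0.15 [ 0.42  0.19 -0.94 -0.25 -0.04] 0.0 [ 0.09  0.08 -1.08 -0.27  0.17] 0.0 
50 20 0.105 [ 0.42  0.3  -0.99 -0.42 -0.04] 0.0 [ 0.09  0.22 -1.14 -0.46  0.17] 0.0 
50 30 0.19 [ 0.33  0.09 -0.89 -0.1   0.12] 0.0 [-0.01 -0.01 -0.98 -0.03  0.33] 0.0 
50 30 0.15 [ 0.33  0.18 -0.95 -0.25  0.12] 0.0 [-0.01  0.09 -1.05 -0.19  0.33] 0.0 
50 30 0.105 [ 0.33  0.29 -1.   -0.41  0.12] 0.0 [-0.01  0.22 -1.11 -0.38  0.33] 0.0
```

The kinematic fit is within 3 mm. It shows j3 would hit its limit at heading 30°, so I'll turn the heading to 10°, where there is room.

Emit:
drive_tool --steps '[{"tx":0,"ty":0,"tz":0,"wx":5.75,"wy":0,"wz":3.38,"gripper":-1},{"tx":0,"ty":0,"tz":0,"wx":5.75,"wy":0,"wz":3.38,"gripper":-1},{"tx":0,"ty":0,"tz":0,"wx":5.75,"wy":0,"wz":3.38,"gripper":-1},{"tx":0,"ty":0,"tz":0,"wx":0,"wy":0,"wz":0,"gripper":-1},{"tx":0,"ty":0,"tz":0,"wx":0,"wy":0,"wz":0,"gripper":-1}]'

```text
time: 8.77
eef_pos: [0.5249, 0.3018, 0.181]
tool_rot: [3.136, 1.044, -2.961]
contact_force: [0.5, 0.5, -0.6]
gripper_width: 0.607
finger_force: 42.3
```

```bash
python3 - <<'E'
from plant import bot
from h import *
q,M,g=state(bot,[.5105,.291,.108])
E
```

```text
t 8.77 tcp [0.5249 0.3018 0.181 ] grasp [0.5087 0.2988 0.1905] F [ 0.5  0.5 -0.6] w 0.607 j [ 0.58  0.3  -1.18 -0.91 -0.34  0.21]
tool axes cols [[-0.495, -0.184, 0.849], [-0.09, 0.983, 0.16], [-0.864, 0.003, -0.503]]
shift mm [71.2 -8.2 41.7]
```

Emit:
drive_tool --steps '[{"tx":0,"ty":-8,"tz":0,"wx":0,"wy":0,"wz":0,"gripper":-1},{"tx":0,"ty":0,"tz":0,"wx":0,"wy":0,"wz":0,"gripper":-1},{"tx":8.9,"ty":0,"tz":5.2,"wx":0,"wy":0,"wz":0,"gripper":-1},{"tx":8.9,"ty":0,"tz":5.2,"wx":0,"wy":0,"wz":0,"gripper":-1},{"tx":8.9,"ty":0,"tz":5.2,"wx":0,"wy":0,"wz":0,"gripper":-1},{"tx":8.9,"ty":0,"tz":5.2,"wx":0,"wy":0,"wz":0,"gripper":-1},{"tx":8.9,"ty":0,"tz":5.2,"wx":0,"wy":0,"wz":0,"gripper":-1},{"tx":8.9,"ty":0,"tz":5.2,"wx":0,"wy":0,"wz":0,"gripper":-1},{"tx":8.9,"ty":0,"tz":5.2,"wx":0,"wy":0,"wz":0,"gripper":-1}]'

```text
time: 9.52
eef_pos: [0.5267, 0.2892, 0.1048]
tool_rot: [3.14, 1.039, -2.966]
contact_force: [0.2, -0.3, -1.2]
gripper_width: 0.611
finger_force: 42.3
```

Emit:
drive_tool --steps '[{"tx":4.3,"ty":0,"tz":2.5,"wx":0,"wy":0,"wz":0,"gripper":-1},{"tx":0,"ty":0,"tz":0,"wx":0,"wy":0,"wz":0,"gripper":-1},{"tx":0,"ty":0,"tz":0,"wx":0,"wy":0,"wz":0,"gripper":-1}]'

```text
time: 9.77
eef_pos: [0.5263, 0.2899, 0.0999]
tool_rot: [3.141, 1.038, -2.965]
contact_force: [-0.5, 0.3, 0.1]
gripper_width: 0.61
finger_force: 42.3
```

```bash
python3 - <<'E'
from plant import bot
from h import *
q,M,g=state(bot,[.5105,.291,.105])
E
```

```text
t 9.77 tcp [0.5263 0.2899 0.0999] grasp [0.5102 0.287  0.1095] F [-0.5  0.3  0.1] w 0.61 j [ 0.55  0.61 -1.25 -1.3  -0.32  0.2 ]
tool axes cols [[-0.5, -0.176, 0.848], [-0.089, 0.984, 0.152], [-0.861, 0.0, -0.508]]
shift mm [3.4 3.9 3.2]
```

Emit:
drive_tool --steps '[{"tx":1.3,"ty":1,"tz":0.75,"wx":0,"wy":0,"wz":0,"gripper":-1},{"tx":1.3,"ty":1,"tz":0.75,"wx":0,"wy":0,"wz":0,"gripper":-1},{"tx":0.9,"ty":1,"tz":0.5,"wx":0,"wy":0,"wz":0,"gripper":-1},{"tx":0,"ty":0,"tz":0,"wx":0,"wy":0,"wz":0,"gripper":-1}]'

```text
time: 10.1
eef_pos: [0.5255, 0.2943, 0.0964]
tool_rot: [3.14, 1.04, -2.964]
contact_force: [-1.1, -0.3, 0.1]
gripper_width: 0.607
finger_force: 42.3
```

Emit:
drive_tool --steps '[{"tx":0.9,"ty":0,"tz":0.5,"wx":0,"wy":0,"wz":0,"gripper":-1},{"tx":0,"ty":0,"tz":0,"wx":0,"wy":0,"wz":0,"gripper":-1}]'

```text
time: 10.27
eef_pos: [0.5254, 0.294, 0.0951]
tool_rot: [3.141, 1.039, -2.964]
contact_force: [-0.2, -0.4, -0.8]
gripper_width: 0.608
finger_force: 42.3
```

Emit:
drive_tool --steps '[{"tx":0.9,"ty":0,"tz":0.5,"wx":0,"wy":0,"wz":0,"gripper":-1},{"tx":0,"ty":0,"tz":0,"wx":0,"wy":0,"wz":0,"gripper":-1}]'

```text
time: 10.43
eef_pos: [0.5258, 0.2941, 0.0948]
tool_rot: [3.14, 1.041, -2.965]
contact_force: [-2.1, -1.1, 5.9]
gripper_width: 0.607
finger_force: 42.6
```

Emit:
drive_tool --steps '[{"tx":0.9,"ty":0,"tz":0.5,"wx":0,"wy":0,"wz":0,"gripper":-1},{"tx":0,"ty":0,"tz":0,"wx":0,"wy":0,"wz":0,"gripper":-1}]'

```text
time: 10.6
eef_pos: [0.5264, 0.2944, 0.0947]
tool_rot: [3.139, 1.043, -2.967]
contact_force: [-1.5, 0.8, 8.5]
gripper_width: 0.607
finger_force: 42.4
```

Emit:
drive_tool --steps '[{"tx":0.9,"ty":0,"tz":0.5,"wx":0,"wy":0,"wz":0,"gripper":-1},{"tx":0,"ty":0,"tz":0,"wx":0,"wy":0,"wz":0,"gripper":-1}]'

```text
time: 10.77
eef_pos: [0.5269, 0.2945, 0.0946]
tool_rot: [3.138, 1.045, -2.968]
contact_force: [-2.5, -1.4, 13.8]
gripper_width: 0.608
finger_force: 42.4
```

Rim contact on the deck. Release and rise straight up.

Emit:
drive_tool --steps '[{"tx":-0.9,"ty":0,"tz":-0.5,"wx":0,"wy":0,"wz":0,"gripper":0.3},{"tx":0,"ty":0,"tz":0,"wx":0,"wy":0,"wz":0,"gripper":0.4},{"tx":0,"ty":0,"tz":0,"wx":0,"wy":0,"wz":0,"gripper":0.7},{"tx":0,"ty":0,"tz":0,"wx":0,"wy":0,"wz":0,"gripper":0.7},{"tx":0,"ty":0,"tz":0,"wx":0,"wy":0,"wz":0,"gripper":0.7},{"tx":0,"ty":0,"tz":0,"wx":0,"wy":0,"wz":0,"gripper":0.7}]'

```text
time: 11.27
eef_pos: [0.5253, 0.2938, 0.0928]
tool_rot: [3.141, 1.039, -2.964]
contact_force: [0.0, 0.1, 0.5]
gripper_width: 0.852
finger_force: 0.0
```

```bash
python3 - <<'E'
from plant import bot
from h import *
q,M,g=state(bot)
s=snap(bot,'scene','s3')
print(proj(s,[[.5105,.291,.135]]),[ ])
x,y=proj(s,[[.5105,.291,.135]])[0].astype(int); c=s['img'][y-20:y+20,x-25:x+25]; h=cv2.cvtColor(c,cv2.COLOR_RGB2HSV)
m=((h[...,1]<45)&(h[...,2]>165)).astype(np.uint8);k,l,st,ce=cv2.connectedComponentsWithStats(m)
for i in range(1,k):
  if st[i,4]>60: print(ce[i]+[x-25,y-20],st[i],plane(s,[ce[i]+[x-25,y-20]],.135))
E
```

```text
t 11.27 tcp [0.5253 0.2938 0.0928] grasp [0.5092 0.2909 0.1025] F [0.  0.1 0.5] w 0.852 j [ 0.56  0.64 -1.25 -1.32 -0.33  0.2 ]
tool axes cols [[-0.499, -0.177, 0.848], [-0.09, 0.984, 0.153], [-0.862, 0.0, -0.507]]
[[456.42930695 211.53542207]] []
[456.68398268 212.14718615] [ 15  15  23  14 231] [[0.51299514 0.29207994 0.135     ]]
```

Beaker is seated with its top centre at (0.513, 0.292). On to the tube; first check the IK for the tilted grasp.

```bash
python3 - <<'E'
from kin import *
p=fit().x
a=np.radians(-4.7);P=np.array([.5538,-.3103,.0885])
for til in (10,15,20):
  t=np.radians(til); d=np.array([-np.sin(t)*np.cos(a),-np.sin(t)*np.sin(a),-np.cos(t)])
  for back in (0,.12,.18):
    q,c=ik(p,P+.019*d-back*d,d,[-.6,.4,-.2,1.2,0]);print(til,back,(P+.019*d-back*d).round(4),q.round(2),round(c,5))
E
```

```text
10 0 [ 0.5505 -0.31    0.0698] [-0.58  0.74  0.15  1.13 -0.08] 0.0
10 0.12 [ 0.5713 -0.3117  0.188 ] [-0.57  0.71  0.4   1.41 -0.08] 0.0
10 0.18 [ 0.5817 -0.3126  0.2471] [-0.56  0.72  0.57  1.58 -0.08] 0.0
15 0 [ 0.5489 -0.3099  0.0701] [-0.57  0.82  0.27  1.25 -0.12] 0.0
15 0.12 [ 0.5799 -0.3124  0.1861] [-0.55  0.82  0.58  1.57 -0.12] 0.0
15 0.18 [ 0.5953 -0.3137  0.244 ] [-0.54  0.86  0.82  1.76 -0.11] 0.0
20 0 [ 0.5473 -0.3098  0.0706] [-0.55  0.89  0.39  1.39 -0.16] 0.0
20 0.12 [ 0.5882 -0.3131  0.1834] [-0.53  0.94  0.8   1.74 -0.15] 0.0
20 0.18 [ 0.6087 -0.3148  0.2398] [-0.52  1.09  1.26  2.05 -0.14] 0.0
```

Emit:
drive_tool --steps '[{"tx":-17,"ty":0,"tz":-10,"wx":0,"wy":0,"wz":0,"gripper":0.7},{"tx":-26,"ty":0,"tz":-15.3,"wx":0,"wy":0,"wz":0,"gripper":0.7},{"tx":-26,"ty":0,"tz":-15.3,"wx":0,"wy":0,"wz":0,"gripper":0.7},{"tx":-26,"ty":0,"tz":-15.3,"wx":0,"wy":0,"wz":0,"gripper":0.7},{"tx":-26,"ty":0,"tz":-15.3,"wx":0,"wy":0,"wz":0,"gripper":0.7},{"tx":-26,"ty":0,"tz":-15.3,"wx":0,"wy":0,"wz":0,"gripper":0.7}]'

```text
time: 11.82
eef_pos: [0.5247, 0.2934, 0.2651]
tool_rot: [3.141, 1.039, -2.964]
contact_force: [1.4, 0.3, -1.4]
gripper_width: 0.85
finger_force: 0.0
```

Emit:
drive_tool --steps '[{"tx":0,"ty":0,"tz":0,"wx":0,"wy":6,"wz":0,"gripper":0.4},{"tx":0,"ty":0,"tz":0,"wx":0,"wy":6,"wz":0,"gripper":0.4},{"tx":0,"ty":0,"tz":0,"wx":0,"wy":6,"wz":0,"gripper":0.4},{"tx":0,"ty":0,"tz":0,"wx":0,"wy":6,"wz":0,"gripper":0.4},{"tx":0,"ty":0,"tz":0,"wx":0,"wy":6,"wz":0,"gripper":0.4},{"tx":0,"ty":0,"tz":0,"wx":0,"wy":6,"wz":0,"gripper":0.4},{"tx":0,"ty":0,"tz":0,"wx":0,"wy":6,"wz":0,"gripper":0.4},{"tx":0,"ty":0,"tz":0,"wx":0,"wy":6,"wz":0,"gripper":0.4},{"tx":0,"ty":0,"tz":0,"wx":0,"wy":6,"wz":0,"gripper":0.4},{"tx":0,"ty":0,"tz":0,"wx":0,"wy":6,"wz":0,"gripper":0.4}]'

```text
time: 12.65
eef_pos: [0.5274, 0.295, 0.2626]
tool_rot: [-3.142, 0.061, -2.963]
contact_force: [0.7, 0.4, -0.0]
gripper_width: 0.703
finger_force: 0.0
```

Emit:
drive_tool --steps '[{"tx":0,"ty":0,"tz":0,"wx":0,"wy":0,"wz":4.9,"gripper":0.4},{"tx":0,"ty":0,"tz":0,"wx":0,"wy":0,"wz":4.9,"gripper":0.4},{"tx":0,"ty":0,"tz":0,"wx":0,"wy":0,"wz":4.9,"gripper":0.4},{"tx":-7,"ty":-37,"tz":0,"wx":0,"wy":0,"wz":0,"gripper":0.4},{"tx":-7,"ty":-37,"tz":0,"wx":0,"wy":0,"wz":0,"gripper":0.4},{"tx":-7,"ty":-37,"tz":0,"wx":0,"wy":0,"wz":0,"gripper":0.4},{"tx":-7,"ty":-37,"tz":0,"wx":0,"wy":0,"wz":0,"gripper":0.4},{"tx":-7,"ty":-37,"tz":0,"wx":0,"wy":0,"wz":0,"gripper":0.4},{"tx":-7,"ty":-37,"tz":0,"wx":0,"wy":0,"wz":0,"gripper":0.4},{"tx":-7,"ty":-37,"tz":0,"wx":0,"wy":0,"wz":0,"gripper":0.4}]'

```text
time: 13.48
eef_pos: [0.5559, 0.0312, 0.2604]
tool_rot: [3.126, 0.063, 3.064]
contact_force: [1.8, 1.0, 0.2]
gripper_width: 0.699
finger_force: 0.0
```

Emit:
drive_tool --steps '[{"tx":-7,"ty":-37,"tz":0,"wx":0,"wy":0,"wz":0,"gripper":0.4},{"tx":-7,"ty":-37,"tz":0,"wx":0,"wy":0,"wz":0,"gripper":0.4},{"tx":-7,"ty":-37,"tz":0,"wx":0,"wy":0,"wz":0,"gripper":0.4},{"tx":-7,"ty":-37,"tz":0,"wx":0,"wy":0,"wz":0,"gripper":0.4},{"tx":-7,"ty":-37,"tz":0,"wx":0,"wy":0,"wz":0,"gripper":0.4},{"tx":-7,"ty":-37,"tz":0,"wx":0,"wy":0,"wz":0,"gripper":0.4},{"tx":-7,"ty":-37,"tz":0,"wx":0,"wy":0,"wz":0,"gripper":0.4},{"tx":0,"ty":0,"tz":0,"wx":0,"wy":0,"wz":0,"gripper":0.4},{"tx":0,"ty":0,"tz":0,"wx":0,"wy":0,"wz":0,"gripper":0.4}]'

```text
time: 14.23
eef_pos: [0.5846, -0.231, 0.2586]
tool_rot: [3.125, 0.062, 3.06]
contact_force: [-0.4, 0.2, -0.1]
gripper_width: 0.7
finger_force: 0.0
```

```bash
python3 - <<'E'
from plant import bot
from h import *
state(bot,[.5538,-.3103,.25])
E
```

```text
t 14.23 tcp [ 0.5846 -0.231   0.2586] grasp [ 0.5834 -0.2312  0.2776] F [-0.4  0.2 -0.1] w 0.7 j [-0.51  0.44  0.13  1.22  0.04 -0.43]
tool axes cols [[-0.995, 0.08, 0.063], [0.081, 0.997, 0.011], [-0.062, 0.016, -0.998]]
shift mm [ 24.8 -81.6  24.8]
```

Emit:
drive_tool --steps '[{"tx":0,"ty":-27.7,"tz":19,"wx":0,"wy":0,"wz":0,"gripper":0.4},{"tx":0,"ty":-27.7,"tz":19,"wx":0,"wy":0,"wz":0,"gripper":0.4},{"tx":0,"ty":-27.7,"tz":19,"wx":0,"wy":0,"wz":0,"gripper":0.4},{"tx":0,"ty":0,"tz":0,"wx":0,"wy":6.8,"wz":0,"gripper":0.4},{"tx":0,"ty":0,"tz":0,"wx":0,"wy":6.8,"wz":0,"gripper":0.4},{"tx":0,"ty":0,"tz":0,"wx":0,"wy":6.8,"wz":0,"gripper":0.4},{"tx":0,"ty":0,"tz":0,"wx":0,"wy":0,"wz":0,"gripper":0.4},{"tx":0,"ty":0,"tz":0,"wx":0,"wy":0,"wz":0,"gripper":0.4}]'

```text
time: 14.9
eef_pos: [0.5842, -0.3105, 0.198]
tool_rot: [3.122, -0.248, 3.07]
contact_force: [-0.2, 0.9, 0.0]
gripper_width: 0.696
finger_force: 0.0
```

```bash
python3 - <<'E'
from plant import bot
from h import *
q,M,g=state(bot,[.5538,-.3103,.0885])
a=np.radians(-4.7);t=np.radians(17)
z=np.array([-np.sin(t)*np.cos(a),-np.sin(t)*np.sin(a),-np.cos(t)]);y=np.array([-np.sin(a),np.cos(a),0]);x=np.cross(y,z)
print('rotvec deg',np.degrees(R.from_matrix(M.T@np.c_[x,y,z]).as_rotvec()).round(2))
s=snap(bot,'wrist','w5')
print(proj(s,[[.5840,-.3128,.106],[.4804,-.3043,.046],[.5538,-.3103,.0885]]).round(0).tolist())
E
```

```text
t 14.9 tcp [ 0.5842 -0.3105  0.198 ] grasp [ 0.5889 -0.3112  0.2164] F [-0.2  0.9  0. ] w 0.696 j [-0.55  0.82  0.61  1.6  -0.1  -0.47]
tool axes cols [[-0.967, 0.076, -0.244], [0.069, 0.997, 0.037], [0.246, 0.019, -0.969]]
shift mm [  2.5  -4.1 132.6]
rotvec deg [0.93 2.76 0.61]
[[315.0, 233.0], [315.0, 120.0], [315.0, 196.0]]
```

View pics/w5.png

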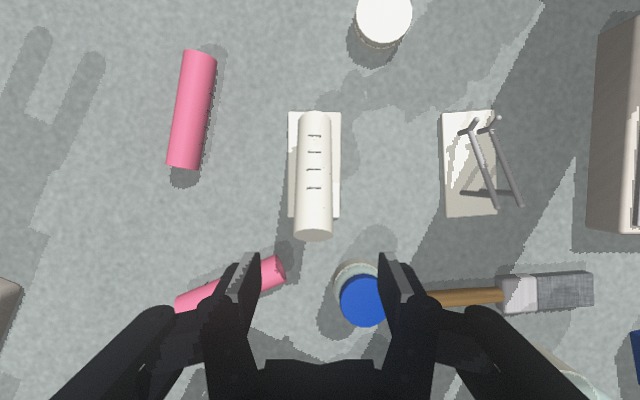

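The tube lies between the fingers, from mouth (314,112) to base (314,236). The jar is behind at (360,290) and the pink tube is clear at (230,285). Descend along the tool and grip.

Emit:
drive_tool --steps '[{"tx":0,"ty":0,"tz":0,"wx":0.9,"wy":2.8,"wz":0.6,"gripper":0.4},{"tx":-0.6,"ty":-0.4,"tz":26.5,"wx":0,"wy":0,"wz":0,"gripper":0.4},{"tx":-0.6,"ty":-0.4,"tz":26.5,"wx":0,"wy":0,"wz":0,"gripper":0.4},{"tx":-0.6,"ty":-0.4,"tz":26.5,"wx":0,"wy":0,"wz":0,"gripper":0.4},{"tx":-0.6,"ty":-0.4,"tz":26.5,"wx":0,"wy":0,"wz":0,"gripper":0.4},{"tx":-0.6,"ty":-0.4,"tz":26.5,"wx":0,"wy":0,"wz":0,"gripper":0.4},{"tx":0,"ty":0,"tz":0,"wx":0,"wy":0,"wz":0,"gripper":0.4},{"tx":0,"ty":0,"tz":0,"wx":0,"wy":0,"wz":0,"gripper":0.4}]'

```text
time: 15.62
eef_pos: [0.5462, -0.3103, 0.0756]
tool_rot: [-3.14, -0.294, 3.057]
contact_force: [0.3, 0.3, 0.9]
gripper_width: 0.701
finger_force: 0.0
```

```bash
python3 - <<'E'
from plant import bot
from h import *
state(bot,[.5538,-.3103,.0885])
E
```

```text
t 15.62 tcp [ 0.5462 -0.3103  0.0756] grasp [ 0.5517 -0.3108  0.0938] F [0.3 0.3 0.9] w 0.701 j [-0.56  0.83  0.31  1.31 -0.14 -0.46]
tool axes cols [[-0.954, 0.084, -0.289], [0.081, 0.996, 0.023], [0.29, -0.001, -0.957]]
shift mm [-3.5  0.6  4.5]
```

Emit:
drive_tool --steps '[{"tx":0,"ty":0,"tz":0,"wx":0,"wy":0,"wz":0,"gripper":-0.1},{"tx":0,"ty":0,"tz":0,"wx":0,"wy":0,"wz":0,"gripper":-1},{"tx":0,"ty":0,"tz":0,"wx":0,"wy":0,"wz":0,"gripper":-1},{"tx":0,"ty":0,"tz":0,"wx":0,"wy":0,"wz":0,"gripper":-1},{"tx":0,"ty":0,"tz":0,"wx":0,"wy":0,"wz":0,"gripper":-1},{"tx":0,"ty":0,"tz":0,"wx":0,"wy":0,"wz":0,"gripper":-1},{"tx":0,"ty":0,"tz":0,"wx":0,"wy":0,"wz":0,"gripper":-1}]' --force 40

```text
time: 16.2
eef_pos: [0.5487, -0.3108, 0.0762]
tool_rot: [-3.14, -0.292, 3.057]
contact_force: [0.5, 3.1, 10.1]
gripper_width: 0.374
finger_force: 42.1
```

```bash
python3 - <<'E'
from plant import bot
from h import *
state(bot,[.5538,-.3103,.0885])
E
```

```text
t 16.2 tcp [ 0.5487 -0.3108  0.0762] grasp [ 0.5541 -0.3113  0.0943] F [ 0.5  3.1 10.1] w 0.374 j [-0.56  0.84  0.32  1.32 -0.13 -0.46]
tool axes cols [[-0.954, 0.083, -0.287], [0.08, 0.997, 0.022], [0.288, -0.002, -0.958]]
shift mm [-1.3  1.   5.7]
```

Emit:
drive_tool --steps '[{"tx":3,"ty":0,"tz":-9.6,"wx":0,"wy":0,"wz":0,"gripper":-1},{"tx":6,"ty":0,"tz":-22,"wx":0,"wy":0,"wz":0,"gripper":-1},{"tx":7.2,"ty":0,"tz":-24,"wx":0,"wy":0,"wz":0,"gripper":-1},{"tx":7.2,"ty":0,"tz":-24,"wx":0,"wy":0,"wz":0,"gripper":-1},{"tx":7.2,"ty":0,"tz":-24,"wx":0,"wy":0,"wz":0,"gripper":-1},{"tx":0,"ty":0,"tz":0,"wx":0,"wy":-5.6,"wz":0,"gripper":-1},{"tx":0,"ty":0,"tz":0,"wx":0,"wy":-5.6,"wz":0,"gripper":-1},{"tx":0,"ty":0,"tz":0,"wx":0,"wy":-5.6,"wz":0,"gripper":-1},{"tx":0,"ty":0,"tz":-30,"wx":0,"wy":0,"wz":0,"gripper":-1},{"tx":0,"ty":0,"tz":-30,"wx":0,"wy":0,"wz":0,"gripper":-1}]'

```text
time: 17.03
eef_pos: [0.5431, -0.3077, 0.2396]
tool_rot: [3.138, -0.01, 3.057]
contact_force: [1.2, -2.0, 1.1]
gripper_width: 0.371
finger_force: 40.9
```

Emit:
drive_tool --steps '[{"tx":0,"ty":0,"tz":-30,"wx":0,"wy":0,"wz":0,"gripper":-1},{"tx":0,"ty":0,"tz":-30,"wx":0,"wy":0,"wz":0,"gripper":-1},{"tx":11,"ty":36,"tz":0,"wx":0,"wy":0,"wz":0,"gripper":-1},{"tx":11,"ty":36,"tz":0,"wx":0,"wy":0,"wz":0,"gripper":-1},{"tx":11,"ty":36,"tz":0,"wx":0,"wy":0,"wz":0,"gripper":-1},{"tx":11,"ty":36,"tz":0,"wx":0,"wy":0,"wz":0,"gripper":-1},{"tx":11,"ty":36,"tz":0,"wx":0,"wy":0,"wz":0,"gripper":-1},{"tx":11,"ty":36,"tz":0,"wx":0,"wy":0,"wz":0,"gripper":-1}]'

```text
time: 17.7
eef_pos: [0.5004, -0.0885, 0.3031]
tool_rot: [-3.14, -0.0, 3.057]
contact_force: [1.1, -0.2, -1.2]
gripper_width: 0.371
finger_force: 41.1
```

Emit:
drive_tool --steps '[{"tx":11,"ty":36,"tz":0,"wx":0,"wy":0,"wz":0,"gripper":-1},{"tx":11,"ty":36,"tz":0,"wx":0,"wy":0,"wz":0,"gripper":-1},{"tx":11,"ty":36,"tz":0,"wx":0,"wy":0,"wz":0,"gripper":-1},{"tx":11,"ty":36,"tz":0,"wx":0,"wy":0,"wz":0,"gripper":-1},{"tx":11,"ty":36,"tz":0,"wx":0,"wy":0,"wz":0,"gripper":-1},{"tx":11,"ty":36,"tz":0,"wx":0,"wy":0,"wz":0,"gripper":-1},{"tx":0,"ty":0,"tz":0,"wx":0,"wy":0,"wz":0,"gripper":-1}]'

```text
time: 18.28
eef_pos: [0.4518, 0.1361, 0.3031]
tool_rot: [3.14, -0.001, 3.063]
contact_force: [-0.2, -0.0, -0.3]
gripper_width: 0.372
finger_force: 41.0
```

```bash
cat >> h.py <<'E'
OFF=np.array([-1.3,0,-13.3])/1000   # tube axis point, 85 mm from mouth, in tool frame
def tube(bot,T=None,hd=8,tilt=43+0):
    q,M,g=state(bot); P=q['eef_pos']+M@OFF
    c=np.radians(60-17); 
    ax=M@np.array([AX0[0],0,AX0[2]]); print('P',P.round(4),'axis(base->mouth)',ax.round(3))
    e=np.radians(hd); 
    # target: axis down, heading hd
    A=np.c_[[AX0[0],0,AX0[2]],[0,1,0],np.cross([AX0[0],0,AX0[2]],[0,1,0])]
    B0=np.array([0,0,-1.]);B1=np.array([-np.sin(e),np.cos(e),0]);B=np.c_[B0,B1,np.cross(B0,B1)]
    Mt=B@A.T; rv=np.degrees(R.from_matrix(M.T@Mt).as_rotvec()); print('rotvec',rv.round(2))
    if T is not None: print('shift now-frame',((np.array(T)-P)@M*1000).round(1))
    return P,M
_M=R.from_matrix(np.array([[-0.954,.083,-.287],[.08,.997,.022],[.288,-.002,-.958]])).as_matrix()
AX0=_M.T@np.array([-.8631,.071,-.5]); AX0[1]=0; AX0/=np.linalg.norm(AX0)
E
python3 - <<'E'
from plant import bot
from h import *
print(AX0)
tube(bot,[.502,.168,.25])
E
```

```text
[0.68539443 0.         0.72817201]
t 18.28 tcp [0.4518 0.1361 0.3031] grasp [0.4518 0.1361 0.3221] F [-0.2 -0.  -0.3] w 0.372 j [ 0.14  0.16 -0.14  1.28  0.    0.22]
tool axes cols [[-0.997, 0.079, -0.001], [0.079, 0.997, 0.001], [0.001, 0.001, -1.0]]
P [0.4531 0.136  0.3164] axis(base->mouth) [-0.684  0.055 -0.728]
rotvec [ -4.65 -43.12 -11.94]
shift now-frame [-46.3  35.7  66.4]
```

Emit:
drive_tool --steps '[{"tx":0,"ty":0,"tz":0,"wx":-0.66,"wy":-6.16,"wz":-1.7,"gripper":-1},{"tx":0,"ty":0,"tz":0,"wx":-0.66,"wy":-6.16,"wz":-1.7,"gripper":-1},{"tx":0,"ty":0,"tz":0,"wx":-0.66,"wy":-6.16,"wz":-1.7,"gripper":-1},{"tx":0,"ty":0,"tz":0,"wx":-0.66,"wy":-6.16,"wz":-1.7,"gripper":-1},{"tx":0,"ty":0,"tz":0,"wx":-0.66,"wy":-6.16,"wz":-1.7,"gripper":-1},{"tx":0,"ty":0,"tz":0,"wx":-0.66,"wy":-6.16,"wz":-1.7,"gripper":-1},{"tx":0,"ty":0,"tz":0,"wx":-0.66,"wy":-6.16,"wz":-1.7,"gripper":-1},{"tx":0,"ty":0,"tz":0,"wx":0,"wy":0,"wz":0,"gripper":-1},{"tx":0,"ty":0,"tz":0,"wx":0,"wy":0,"wz":0,"gripper":-1}]'

```text
time: 19.03
eef_pos: [0.4517, 0.1303, 0.3011]
tool_rot: [-3.139, 0.75, -3.008]
contact_force: [1.5, 0.3, 0.5]
gripper_width: 0.373
finger_force: 41.0
```

```bash
python3 - <<'E'
from plant import bot
from h import *
P,M=tube(bot,[.502,.168,.25])
for n in ('scene','top'):
    s=snap(bot,n,n+'t')
    p=proj(s,[P+[0,0,.035],P-[0,0,.085]]);print(n,p.round(1).tolist())
    x,y=p[0].astype(int);c=s['img'][max(y-20,0):y+20,x-25:x+25];h=cv2.cvtColor(c,cv2.COLOR_RGB2HSV)
    m=((h[...,1]<45)&(h[...,2]>150)).astype(np.uint8);k,l,st,ce=cv2.connectedComponentsWithStats(m)
    print([((ce[i]+[x-25,max(y-20,0)]).round(1).tolist(),st[i].tolist()) for i in range(1,k) if st[i,4]>30])
E
```

```text
t 19.03 tcp [0.4517 0.1303 0.3011] grasp [0.4388 0.1286 0.315 ] F [1.5 0.3 0.5] w 0.373 j [ 0.12 -0.41 -0.93  0.3   0.01 -0.01]
tool axes cols [[-0.725, -0.132, 0.676], [-0.098, 0.991, 0.088], [-0.682, -0.002, -0.732]]
P [0.4436 0.1292 0.3118] axis(base->mouth) [-0.005 -0.003 -1.   ]
rotvec [-0.38 -0.28 -0.23]
shift now-frame [-4.  30.9 88.1]
scene [[411.8, 111.2], [405.9, 154.7]]
[([411.9, 111.2], [20, 18, 13, 6, 56])]
top [[217.5, 248.5], [228.0, 249.6]]
[([213.9, 241.4], [0, 0, 50, 34, 1165])]
```

Emit:
drive_tool --steps '[{"tx":-1,"ty":7.7,"tz":22,"wx":0,"wy":0,"wz":0,"gripper":-1},{"tx":-1,"ty":7.7,"tz":22,"wx":0,"wy":0,"wz":0,"gripper":-1},{"tx":-1,"ty":7.7,"tz":22,"wx":0,"wy":0,"wz":0,"gripper":-1},{"tx":-1,"ty":7.7,"tz":22,"wx":0,"wy":0,"wz":0,"gripper":-1},{"tx":0,"ty":0,"tz":0,"wx":0,"wy":0,"wz":0,"gripper":-1},{"tx":0,"ty":0,"tz":0,"wx":0,"wy":0,"wz":0,"gripper":-1}]'

```text
time: 19.63
eef_pos: [0.5141, 0.1704, 0.2402]
tool_rot: [-3.138, 0.751, -3.006]
contact_force: [-1.5, -0.2, -0.8]
gripper_width: 0.374
finger_force: 41.0
```

```bash
python3 - <<'E'
from plant import bot
from h import *
P,M=tube(bot,[.502,.168,.137])
s=snap(bot,'scene','s5')
p=proj(s,[P+[0,0,.035],P-[0,0,.085],[.502,.168,.14],[.502,.168,.05]]);print(p.round(1).tolist())
c=s['img'][120:260,355:455,::-1]
cv2.imwrite('pics/c5.png',cv2.resize(c,None,fx=4.2,fy=4.2,interpolation=cv2.INTER_CUBIC))
g=cv2.cvtColor(s['img'],cv2.COLOR_RGB2GRAY)
x,y=p[1].astype(int)
for r in (y-8,y-4,y,y+3,y+12,y+20): print(r,g[r,x-18:x+18].tolist())
E
```

```text
t 19.63 tcp [0.5141 0.1704 0.2402] grasp [0.5013 0.1687 0.2541] F [-1.5 -0.2 -0.8] w 0.374 j [ 0.22 -0.14 -0.95  0.01 -0.06  0.06]
tool axes cols [[-0.724, -0.133, 0.676], [-0.099, 0.991, 0.089], [-0.682, -0.002, -0.731]]
P [0.5061 0.1693 0.2508] axis(base->mouth) [-0.004 -0.003 -1.   ]
rotvec [-0.33 -0.26 -0.16]
shift now-frame [80.7 -0.5 80.4]
[[417.6, 145.8], [411.0, 188.4], [409.6, 196.0], [405.3, 223.6]]
180 [82, 83, 82, 81, 82, 82, 83, 83, 83, 80, 82, 82, 87, 104, 120, 128, 133, 137, 139, 139, 138, 138, 133, 129, 125, 120, 106, 88, 82, 80, 82, 81, 80, 78, 81, 80]
184 [81, 83, 82, 83, 83, 82, 83, 84, 84, 82, 82, 85, 99, 112, 125, 132, 136, 140, 140, 137, 138, 136, 128, 125, 126, 119, 98, 84, 84, 82, 82, 79, 81, 80, 79, 78]
188 [83, 82, 80, 81, 83, 83, 82, 82, 84, 81, 83, 88, 104, 119, 129, 135, 136, 140, 140, 139, 135, 133, 128, 126, 128, 106, 87, 80, 82, 83, 82, 84, 84, 93, 116, 129]
191 [81, 82, 81, 83, 81, 82, 86, 83, 82, 83, 84, 83, 83, 85, 94, 103, 112, 117, 118, 118, 117, 113, 108, 100, 92, 86, 88, 90, 93, 108, 117, 121, 133, 139, 140, 139]
200 [133, 134, 133, 134, 139, 140, 139, 138, 137, 138, 139, 139, 136, 114, 102, 106, 110, 114, 122, 133, 138, 139, 139, 139, 139, 137, 140, 140, 140, 143, 143, 140, 140, 140, 139, 138]
208 [170, 168, 169, 156, 134, 127, 151, 166, 168, 169, 167, 153, 117, 99, 99, 98, 100, 119, 134, 136, 136, 133, 133, 135, 136, 136, 138, 138, 139, 137, 139, 136, 138, 137, 138, 137]
```

View pics/c5.png

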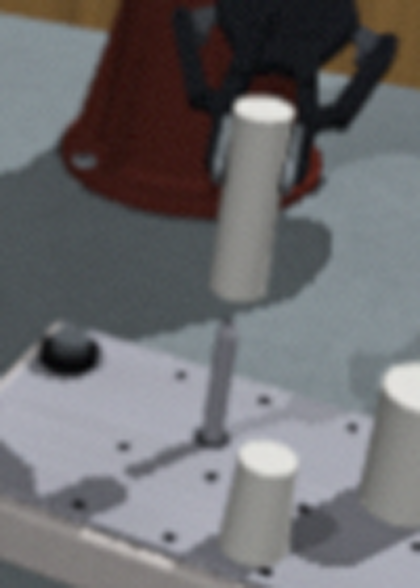

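Crop: the tube mouth at (411,188) sits straight above the slim peg tip, and the beaker is seated at right. Small trim, then lower.

Emit:
drive_tool --steps '[{"tx":2.3,"ty":-1.2,"tz":-2.1,"wx":0,"wy":0,"wz":0,"gripper":-1},{"tx":0,"ty":0,"tz":0,"wx":0,"wy":0,"wz":0,"gripper":-1},{"tx":8.2,"ty":0,"tz":8.8,"wx":0,"wy":0,"wz":0,"gripper":-1},{"tx":8.2,"ty":0,"tz":8.8,"wx":0,"wy":0,"wz":0,"gripper":-1},{"tx":8.2,"ty":0,"tz":8.8,"wx":0,"wy":0,"wz":0,"gripper":-1},{"tx":8.2,"ty":0,"tz":8.8,"wx":0,"wy":0,"wz":0,"gripper":-1},{"tx":0,"ty":0,"tz":0,"wx":0,"wy":0,"wz":0,"gripper":-1}]'

```text
time: 20.27
eef_pos: [0.5078, 0.1673, 0.1904]
tool_rot: [-3.138, 0.751, -3.006]
contact_force: [-1.1, 0.1, -2.2]
gripper_width: 0.368
finger_force: 41.0
```

```bash
python3 - <<'E'
from plant import bot
from h import *
P,M=tube(bot,[.503,.168,.139])
E
```

```text
t 20.27 tcp [0.5078 0.1673 0.1904] grasp [0.495  0.1657 0.2043] F [-1.1  0.1 -2.2] w 0.368 j [ 0.22 -0.06 -1.06 -0.18 -0.06  0.06]
tool axes cols [[-0.724, -0.133, 0.676], [-0.099, 0.991, 0.089], [-0.682, -0.002, -0.731]]
P [0.4998 0.1663 0.2011] axis(base->mouth) [-0.004 -0.003 -1.   ]
rotvec [-0.36 -0.25 -0.18]
shift now-frame [39.8  1.4 47.7]
```

Emit:
drive_tool --steps '[{"tx":7.9,"ty":0.3,"tz":9.5,"wx":0,"wy":0,"wz":0,"gripper":-1},{"tx":7.9,"ty":0.3,"tz":9.5,"wx":0,"wy":0,"wz":0,"gripper":-1},{"tx":7.9,"ty":0.3,"tz":9.5,"wx":0,"wy":0,"wz":0,"gripper":-1},{"tx":7.9,"ty":0.3,"tz":9.5,"wx":0,"wy":0,"wz":0,"gripper":-1},{"tx":6.8,"ty":0,"tz":7.3,"wx":0,"wy":0,"wz":0,"gripper":-1},{"tx":0,"ty":0,"tz":0,"wx":0,"wy":0,"wz":0,"gripper":-1},{"tx":0,"ty":0,"tz":0,"wx":0,"wy":0,"wz":0,"gripper":-1}]'

```text
time: 20.85
eef_pos: [0.512, 0.1692, 0.1331]
tool_rot: [-3.138, 0.753, -3.006]
contact_force: [0.7, -0.0, 0.4]
gripper_width: 0.376
finger_force: 41.0
```

```bash
python3 - <<'E'
from plant import bot
from h import *
P,M=tube(bot,[.503,.168,.135])
E
```

```text
t 20.85 tcp [0.512  0.1692 0.1331] grasp [0.4991 0.1676 0.1469] F [ 0.7 -0.   0.4] w 0.376 j [ 0.22  0.11 -1.14 -0.43 -0.06  0.06]
tool axes cols [[-0.723, -0.133, 0.678], [-0.099, 0.991, 0.089], [-0.684, -0.002, -0.73]]
P [0.5039 0.1682 0.1437] axis(base->mouth) [-0.002 -0.003 -1.   ]
rotvec [-0.35 -0.12 -0.17]
shift now-frame [ 6.6 -0.1  5.7]
```

Emit:
drive_tool --steps '[{"tx":1.7,"ty":0,"tz":1.8,"wx":0,"wy":0,"wz":0,"gripper":-1},{"tx":1.4,"ty":0,"tz":1.5,"wx":0,"wy":0,"wz":0,"gripper":-1},{"tx":0,"ty":0,"tz":0,"wx":0,"wy":0,"wz":0,"gripper":-1}]'

```text
time: 21.1
eef_pos: [0.5119, 0.1694, 0.1284]
tool_rot: [-3.139, 0.754, -3.006]
contact_force: [-0.4, -0.5, -0.2]
gripper_width: 0.371
finger_force: 41.0
```

Emit:
drive_tool --steps '[{"tx":0.7,"ty":0,"tz":0.75,"wx":0,"wy":0,"wz":0,"gripper":-1},{"tx":0,"ty":0,"tz":0,"wx":0,"wy":0,"wz":0,"gripper":-1}]'

```text
time: 21.27
eef_pos: [0.5118, 0.1693, 0.1271]
tool_rot: [-3.138, 0.753, -3.006]
contact_force: [-0.5, 0.6, -0.3]
gripper_width: 0.372
finger_force: 41.0
```

Emit:
drive_tool --steps '[{"tx":0.7,"ty":0,"tz":0.75,"wx":0,"wy":0,"wz":0,"gripper":-1},{"tx":0,"ty":0,"tz":0,"wx":0,"wy":0,"wz":0,"gripper":-1}]'

```text
time: 21.43
eef_pos: [0.5116, 0.1693, 0.1258]
tool_rot: [-3.138, 0.753, -3.006]
contact_force: [-0.9, 0.3, 0.6]
gripper_width: 0.37
finger_force: 41.0
```

Emit:
drive_tool --steps '[{"tx":0.7,"ty":0,"tz":0.75,"wx":0,"wy":0,"wz":0,"gripper":-1},{"tx":0,"ty":0,"tz":0,"wx":0,"wy":0,"wz":0,"gripper":-1}]'

```text
time: 21.6
eef_pos: [0.5116, 0.1693, 0.1247]
tool_rot: [-3.138, 0.753, -3.006]
contact_force: [0.0, 0.3, -1.8]
gripper_width: 0.375
finger_force: 41.0
```

Emit:
drive_tool --steps '[{"tx":0.7,"ty":0,"tz":0.75,"wx":0,"wy":0,"wz":0,"gripper":-1},{"tx":0,"ty":0,"tz":0,"wx":0,"wy":0,"wz":0,"gripper":-1}]'

```text
time: 21.77
eef_pos: [0.5116, 0.1693, 0.1236]
tool_rot: [-3.138, 0.753, -3.006]
contact_force: [-0.3, -0.2, -0.3]
gripper_width: 0.373
finger_force: 41.0
```

Emit:
drive_tool --steps '[{"tx":0.7,"ty":0,"tz":0.75,"wx":0,"wy":0,"wz":0,"gripper":-1},{"tx":0,"ty":0,"tz":0,"wx":0,"wy":0,"wz":0,"gripper":-1}]'

```text
time: 21.93
eef_pos: [0.5117, 0.1693, 0.1227]
tool_rot: [-3.138, 0.753, -3.006]
contact_force: [-0.5, 1.3, -1.2]
gripper_width: 0.375
finger_force: 41.0
```

Emit:
drive_tool --steps '[{"tx":0.7,"ty":0,"tz":0.75,"wx":0,"wy":0,"wz":0,"gripper":-1},{"tx":0,"ty":0,"tz":0,"wx":0,"wy":0,"wz":0,"gripper":-1}]'

```text
time: 22.1
eef_pos: [0.5125, 0.1695, 0.1226]
tool_rot: [-3.139, 0.755, -3.006]
contact_force: [0.1, 0.0, 3.3]
gripper_width: 0.37
finger_force: 41.3
```

Emit:
drive_tool --steps '[{"tx":0.7,"ty":0,"tz":0.75,"wx":0,"wy":0,"wz":0,"gripper":-1},{"tx":0,"ty":0,"tz":0,"wx":0,"wy":0,"wz":0,"gripper":-1}]'

```text
time: 22.27
eef_pos: [0.5132, 0.1697, 0.1225]
tool_rot: [-3.139, 0.757, -3.006]
contact_force: [-6.7, -0.9, 15.5]
gripper_width: 0.374
finger_force: 42.9
```

Contact with the deck. Release gently and rise.

Emit:
drive_tool --steps '[{"tx":-0.9,"ty":0,"tz":-1,"wx":0,"wy":0,"wz":0,"gripper":-0.2},{"tx":0,"ty":0,"tz":0,"wx":0,"wy":0,"wz":0,"gripper":0},{"tx":0,"ty":0,"tz":0,"wx":0,"wy":0,"wz":0,"gripper":0.3},{"tx":0,"ty":0,"tz":0,"wx":0,"wy":0,"wz":0,"gripper":0.3},{"tx":0,"ty":0,"tz":0,"wx":0,"wy":0,"wz":0,"gripper":0.3}]'

```text
time: 22.68
eef_pos: [0.5115, 0.1693, 0.1219]
tool_rot: [-3.138, 0.753, -3.006]
contact_force: [0.4, -0.6, -0.6]
gripper_width: 0.652
finger_force: 0.0
```

Emit:
drive_tool --steps '[{"tx":-7,"ty":0,"tz":-7.3,"wx":0,"wy":0,"wz":0,"gripper":0.3},{"tx":-15,"ty":0,"tz":-16,"wx":0,"wy":0,"wz":0,"gripper":0.3},{"tx":-20,"ty":0,"tz":-22,"wx":0,"wy":0,"wz":0,"gripper":0.3},{"tx":-20,"ty":0,"tz":-22,"wx":0,"wy":0,"wz":0,"gripper":0.3},{"tx":-20,"ty":0,"tz":-22,"wx":0,"wy":0,"wz":0,"gripper":0.3},{"tx":0,"ty":0,"tz":0,"wx":0,"wy":0,"wz":0,"gripper":0.3}]'

```text
time: 23.18
eef_pos: [0.5132, 0.1701, 0.2505]
tool_rot: [-3.139, 0.762, -3.006]
contact_force: [1.2, 0.8, 1.7]
gripper_width: 0.649
finger_force: 0.0
```

```bash
python3 - <<'E'
from plant import bot
from h import *
state(bot)
s=snap(bot,'scene','s6')
for T in ([.503,.168,.17],[.5105,.291,.135]):
    x,y=proj(s,[T])[0].astype(int); c=s['img'][y-15:y+15,x-22:x+22]; h=cv2.cvtColor(c,cv2.COLOR_RGB2HSV)
    m=((h[...,1]<45)&(h[...,2]>165)).astype(np.uint8);k,l,st,ce=cv2.connectedComponentsWithStats(m)
    print(T,proj(s,[T]).round(1).tolist(),[((ce[i]+[x-22,y-15]).round(1),st[i],plane(s,[ce[i]+[x-22,y-15]],T[2]).round(4)) for i in range(1,k) if st[i,4]>40])
a,b=load('w1'),None
E
```

```text
t 23.18 tcp [0.5132 0.1701 0.2505] grasp [0.5002 0.1684 0.2642] F [1.2 0.8 1.7] w 0.649 j [ 0.22 -0.16 -0.95  0.03 -0.06  0.06]
tool axes cols [[-0.717, -0.133, 0.685], [-0.097, 0.991, 0.091], [-0.691, -0.002, -0.723]]
[0.503, 0.168, 0.17] [[411.1, 186.4]] [(array([411. , 187.5]), array([16, 13, 13,  8, 75], dtype=int32), array([[0.5084, 0.1693, 0.17  ]]))]
[0.5105, 0.291, 0.135] [[456.4, 211.5]] [(array([456.9, 212.2]), array([ 12,  10,  23,  13, 222], dtype=int32), array([[0.5132, 0.2925, 0.135 ]])), (array([437.5, 221.8]), array([ 0, 22,  9,  8, 52], dtype=int32), array([[0.577 , 0.2588, 0.135 ]]))]
```

Both vessels are seated. Next, point the tool down, shut the gripper, and refine the button position.

Emit:
drive_tool --steps '[{"tx":0,"ty":0,"tz":0,"wx":0,"wy":6.6,"wz":0,"gripper":-1},{"tx":0,"ty":0,"tz":0,"wx":0,"wy":6.6,"wz":0,"gripper":-1},{"tx":0,"ty":0,"tz":0,"wx":0,"wy":6.6,"wz":0,"gripper":-1},{"tx":0,"ty":0,"tz":0,"wx":0,"wy":6.6,"wz":0,"gripper":-1},{"tx":0,"ty":0,"tz":0,"wx":0,"wy":6.6,"wz":0,"gripper":-1},{"tx":0,"ty":0,"tz":0,"wx":0,"wy":6.6,"wz":0,"gripper":-1},{"tx":0,"ty":0,"tz":0,"wx":0,"wy":6.6,"wz":0,"gripper":-1},{"tx":0,"ty":0,"tz":0,"wx":0,"wy":0,"wz":0,"gripper":-1}]' --force 40

```text
time: 23.9
eef_pos: [0.5126, 0.1692, 0.2378]
tool_rot: [-3.139, -0.049, -3.009]
contact_force: [-0.9, -1.5, -1.1]
gripper_width: 0.003
finger_force: 0.0
```

```bash
python3 - <<'E'
from plant import bot
from h import *
a,b,c=load('w1'),load('w2'),load('w3')
print(plane(b,[(504,151)],.06),plane(c,[(598,108)],.06))
print(tri(a,(184.5,151),c,(598,108)),tri(b,(504,151),c,(598,108)))
q,M,g=state(bot)
print('shift to (.459,.05,.12)',((np.array([.459,.05,.12])-q['eef_pos'])@M*1000).round(1))
E
```

```text
[[0.45733719 0.053453   0.06      ]] [[0.45529511 0.05812346 0.06      ]]
(array([0.45593257, 0.05328734, 0.06576943]), np.float64(0.0015496762346777504)) (array([0.4547796 , 0.04331403, 0.07698986]), np.float64(0.0003165398727896053))
t 23.9 tcp [0.5126 0.1692 0.2378] grasp [0.5135 0.1694 0.2568] F [-0.9 -1.5 -1.1] w 0.003 j [ 0.18  0.36 -0.04  1.22 -0.    0.05]
tool axes cols [[-0.99, -0.132, -0.048], [-0.132, 0.991, -0.009], [0.049, -0.003, -0.999]]
shift to (.459,.05,.12) [  63.1 -110.7  121.3]
```

Emit:
drive_tool --steps '[{"tx":21,"ty":-36.5,"tz":0,"wx":0,"wy":-2.8,"wz":0,"gripper":-1},{"tx":21,"ty":-36.5,"tz":0,"wx":0,"wy":0,"wz":0,"gripper":-1},{"tx":21,"ty":-36.5,"tz":0,"wx":0,"wy":0,"wz":0,"gripper":-1},{"tx":0,"ty":0,"tz":25,"wx":0,"wy":0,"wz":0,"gripper":-1},{"tx":0,"ty":0,"tz":25,"wx":0,"wy":0,"wz":0,"gripper":-1},{"tx":0,"ty":0,"tz":0,"wx":0,"wy":0,"wz":0,"gripper":-1},{"tx":0,"ty":0,"tz":0,"wx":0,"wy":0,"wz":0,"gripper":-1}]'

```text
time: 24.48
eef_pos: [0.4627, 0.0538, 0.1921]
tool_rot: [-3.14, 0.012, -3.008]
contact_force: [0.2, 0.2, 1.5]
gripper_width: -0.003
finger_force: 0.0
```

```bash
python3 - <<'E'
from plant import bot
from h import *
q,M,g=state(bot)
s=snap(bot,'wrist','w6'); gr=cv2.cvtColor(s['img'],cv2.COLOR_RGB2GRAY)
print('pred',proj(s,[[.457,.0515,.065],[.457,.0515,.05]]).round(0).tolist())
m=(gr<60).astype(np.uint8);k,l,st,ce=cv2.connectedComponentsWithStats(m)
for i in range(1,k):
    if st[i,4]>300:
        cn=max(cv2.findContours((l==i).astype(np.uint8),cv2.RETR_EXTERNAL,cv2.CHAIN_APPROX_NONE)[0],key=len)
        print(st[i].tolist(),ce[i].round(0).tolist(),[np.round(v,1) for v in cv2.fitEllipse(cn)])
px=proj(s,[[.457,.0515,.065]])[0].astype(int)
print(gr[px[1],max(px[0]-70,0):px[0]+70:3].tolist()); print(gr[max(px[1]-70,0):px[1]+70:3,px[0]].tolist())
E
```

```text
t 24.48 tcp [0.4627 0.0538 0.1921] grasp [0.4625 0.0538 0.2111] F [0.2 0.2 1.5] w -0.003 j [-0.04  0.2  -0.39  0.98  0.   -0.17]
tool axes cols [[-0.991, -0.133, 0.012], [-0.133, 0.991, -0.0], [-0.012, -0.002, -1.0]]
pred [[318.0, 186.0], [318.0, 182.0]]
[294, 163, 45, 45, 593] [311.0, 178.0] [array([315.8, 185.5]), array([40.9, 42.6]), np.float64(156.7)]
[68, 249, 502, 151, 33833] [314.0, 354.0] [array([309.7, 347.4]), array([145.1, 461.6]), np.float64(90.7)]
[0, 306, 28, 41, 569] [14.0, 322.0] [array([ 13.6, 323.6]), array([22.9, 39.9]), np.float64(155.1)]
[117, 123, 120, 124, 123, 123, 119, 119, 120, 121, 115, 143, 168, 168, 154, 132, 53, 55, 68, 103, 106, 103, 102, 103, 105, 106, 104, 102, 65, 60, 66, 191, 207, 213, 213, 212, 211, 210, 210, 217, 219, 219, 216, 215, 210, 214, 218]
[105, 105, 107, 143, 165, 144, 136, 147, 150, 147, 146, 153, 148, 150, 130, 130, 57, 54, 56, 70, 92, 102, 104, 103, 105, 104, 104, 104, 105, 85, 60, 141, 217, 215, 216, 219, 215, 217, 219, 215, 218, 214, 209, 214, 61, 57, 56]
```

Emit:
drive_tool --steps '[{"tx":4,"ty":-2.1,"tz":0,"wx":0,"wy":0,"wz":0,"gripper":-1},{"tx":0,"ty":0,"tz":28,"wx":0,"wy":0,"wz":0,"gripper":-1},{"tx":0,"ty":0,"tz":28,"wx":0,"wy":0,"wz":0,"gripper":-1},{"tx":0,"ty":0,"tz":28,"wx":0,"wy":0,"wz":0,"gripper":-1},{"tx":0,"ty":0,"tz":22,"wx":0,"wy":0,"wz":0,"gripper":-1},{"tx":0,"ty":0,"tz":8,"wx":0,"wy":0,"wz":0,"gripper":-1},{"tx":0,"ty":0,"tz":0,"wx":0,"wy":0,"wz":0,"gripper":-1},{"tx":0,"ty":0,"tz":0,"wx":0,"wy":0,"wz":0,"gripper":-1}]'

```text
time: 25.2
eef_pos: [0.4629, 0.0513, 0.0803]
tool_rot: [-3.139, 0.015, -3.007]
contact_force: [-0.7, -0.6, -0.0]
gripper_width: -0.001
finger_force: 0.0
```

Emit:
drive_tool --steps '[{"tx":0,"ty":0,"tz":3,"wx":0,"wy":0,"wz":0,"gripper":-1},{"tx":0,"ty":0,"tz":2,"wx":0,"wy":0,"wz":0,"gripper":-1},{"tx":0,"ty":0,"tz":0,"wx":0,"wy":0,"wz":0,"gripper":-1}]'

```text
time: 25.45
eef_pos: [0.4629, 0.0512, 0.0749]
tool_rot: [-3.139, 0.016, -3.008]
contact_force: [-0.3, 0.5, 0.7]
gripper_width: -0.001
finger_force: 0.0
```

Emit:
drive_tool --steps '[{"tx":0,"ty":0,"tz":2,"wx":0,"wy":0,"wz":0,"gripper":-1},{"tx":0,"ty":0,"tz":0,"wx":0,"wy":0,"wz":0,"gripper":-1}]'

```text
time: 25.62
eef_pos: [0.4625, 0.0511, 0.0724]
tool_rot: [-3.139, 0.015, -3.008]
contact_force: [0.4, -0.2, -0.2]
gripper_width: 0.002
finger_force: 0.0
```

Emit:
drive_tool --steps '[{"tx":3.4,"ty":0.5,"tz":2,"wx":0,"wy":0,"wz":0,"gripper":-1},{"tx":0,"ty":0,"tz":2,"wx":0,"wy":0,"wz":0,"gripper":-1},{"tx":0,"ty":0,"tz":0,"wx":0,"wy":0,"wz":0,"gripper":-1}]'

```text
time: 25.87
eef_pos: [0.4591, 0.0512, 0.0682]
tool_rot: [-3.139, 0.015, -3.008]
contact_force: [-0.0, -0.6, 3.9]
gripper_width: -0.0
finger_force: 1.8
```

Emit:
drive_tool --steps '[{"tx":0,"ty":0,"tz":2,"wx":0,"wy":0,"wz":0,"gripper":-1},{"tx":0,"ty":0,"tz":0,"wx":0,"wy":0,"wz":0,"gripper":-1}]'

```text
time: 26.03
eef_pos: [0.4591, 0.0512, 0.0661]
tool_rot: [-3.139, 0.015, -3.008]
contact_force: [0.4, -0.7, 4.3]
gripper_width: 0.001
finger_force: 2.4
```

Emit:
drive_tool --steps '[{"tx":0,"ty":0,"tz":2,"wx":0,"wy":0,"wz":0,"gripper":-1},{"tx":0,"ty":0,"tz":0,"wx":0,"wy":0,"wz":0,"gripper":-1}]'

```text
time: 26.2
eef_pos: [0.4593, 0.0512, 0.0657]
tool_rot: [-3.139, 0.015, -3.008]
contact_force: [-7.4, -0.2, 28.4]
gripper_width: 0.002
finger_force: 14.1
```

Emit:
drive_tool --steps '[{"tx":0,"ty":0,"tz":2,"wx":0,"wy":0,"wz":0,"gripper":-1},{"tx":0,"ty":0,"tz":0,"wx":0,"wy":0,"wz":0,"gripper":-1}]'

```text
time: 26.37
eef_pos: [0.4594, 0.0511, 0.0651]
tool_rot: [-3.139, 0.016, -3.008]
contact_force: [-14.5, -0.1, 55.5]
gripper_width: 0.002
finger_force: 27.6
```

Hard stop reached after about 6 mm of travel. Let go by rising straight up.

Emit:
drive_tool --steps '[{"tx":0,"ty":0,"tz":-5,"wx":0,"wy":0,"wz":0,"gripper":-1},{"tx":0,"ty":0,"tz":-20,"wx":0,"wy":0,"wz":0,"gripper":-1},{"tx":0,"ty":0,"tz":-35,"wx":0,"wy":0,"wz":0,"gripper":-1},{"tx":0,"ty":0,"tz":-35,"wx":0,"wy":0,"wz":0,"gripper":-1},{"tx":0,"ty":0,"tz":-35,"wx":0,"wy":0,"wz":0,"gripper":-1},{"tx":0,"ty":0,"tz":-35,"wx":0,"wy":0,"wz":0,"gripper":-1},{"tx":0,"ty":0,"tz":0,"wx":0,"wy":0,"wz":0,"gripper":-1},{"tx":0,"ty":0,"tz":0,"wx":0,"wy":0,"wz":0,"gripper":-1}]'

```text
time: 27.03
eef_pos: [0.4575, 0.0513, 0.2287]
tool_rot: [-3.139, 0.017, -3.008]
contact_force: [0.0, -0.4, 0.3]
gripper_width: 0.001
finger_force: 0.0
```

```bash
python3 - <<'E'
from plant import bot
from h import *
state(bot)
s=snap(bot,'scene','s7');o=load('s6')
# change around dryer vessels since release, excluding the arm
for n,(x,y,w,h) in {'tube':(400,180,26,45),'beaker':(440,200,35,45),'cup':(408,222,25,40)}.items():
    d=cv2.absdiff(s['img'][y:y+h,x:x+w],o['img'][y:y+h,x:x+w]);print(n,d.mean().round(1),d.max())
for T in ([.503,.168,.17],[.5105,.291,.135]):
    x,y=proj(s,[T])[0].astype(int); c=s['img'][y-15:y+15,x-22:x+22]; h=cv2.cvtColor(c,cv2.COLOR_RGB2HSV)
    m=((h[...,1]<45)&(h[...,2]>165)).astype(np.uint8);k,l,st,ce=cv2.connectedComponentsWithStats(m)
    print([(ce[i]+[x-22,y-15]).round(1) for i in range(1,k) if st[i,4]>40])
print(bot.job_done())
E
```

```text
t 27.03 tcp [0.4575 0.0513 0.2287] grasp [0.4572 0.0513 0.2477] F [ 0.  -0.4  0.3] w 0.001 j [-0.05  0.16 -0.34  1.06  0.   -0.18]
tool axes cols [[-0.991, -0.133, 0.018], [-0.133, 0.991, -0.001], [-0.017, -0.003, -1.0]]
tube 6.4 68
beaker 6.9 29
cup 2.3 9
[array([411. , 187.5])]
[array([457. , 212.1]), array([437.6, 221.5])]
the job is handed in; nothing more can be done
None
```

I placed the beaker on the stout peg and the tube on the slim peg, pressed the start button to its stop and let it go, then handed the job in at about 27 s. The press peaked near 55 N at the shut fingertips, and the verdict did not come back.

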